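Knock out the stuck arbor and sort the arbors by length

TASK

One steel arbor is stuck deep in the grey bearing housing: use the drift from the wooden cradle to push it out from behind, through the access hole in the housing's back wall, then draw it out of the mouth, and lay the drift back in the notches of its cradle. Sort this arbor and all those lying on the bench by length: lay each one flat in the rack whose end stops fit its length, between the stops and side by side, not on one another. Leave the tin, the eyeglass and the jar where they stand.

Things in the scene. Friction and masses are not known exactly. Their poses are not given: they have to be found in the camera images.
- row_short: Rack for the 70 mm arbors: fixed plate 158 x 92 x 6 mm with two dark end stops 80 mm apart face to face, centred (8 mm thick, tops 21 mm up). Racks differ only in stop spacing and trade places. Origin under the centre; x from stop to stop, y along the row. Two arbors fit side by side along x, at y = -24 and +24 mm (felt strips); a lying arbor's centre is 15 mm above the bench.
- row_mid: Rack for the 100 mm arbors: fixed plate 158 x 92 x 6 mm with two dark end stops 110 mm apart face to face, centred (8 mm thick, tops 21 mm up). Racks differ only in stop spacing and trade places. Origin under the centre; x from stop to stop, y along the row. Two arbors fit side by side along x, at y = -24 and +24 mm (felt strips); a lying arbor's centre is 15 mm above the bench.
- row_long: Rack for the 130 mm arbors: fixed plate 158 x 92 x 6 mm with two dark end stops 140 mm apart face to face, centred (8 mm thick, tops 21 mm up). Racks differ only in stop spacing and trade places. Origin under the centre; x from stop to stop, y along the row. Two arbors fit side by side along x, at y = -24 and +24 mm (felt strips); a lying arbor's centre is 15 mm above the bench.
- arbor_short_a_center (a point): Centre of a steel arbor 70 mm long overall: square shank 18 x 18 mm with a round journal (12 mm diameter, 12 mm long) at either end; x along its length. Mass about 126 g (0.8 to 1.2 times). Starts flat on the bench between the robot and the racks (centre 9 mm up), if it is there at all: four or all five of the loose arbors are present.
- arbor_mid_a_center (a point): Centre of a steel arbor 100 mm long overall: square shank 18 x 18 mm with a round journal (12 mm diameter, 12 mm long) at either end; x along its length. Mass about 180 g (0.8 to 1.2 times). Starts flat on the bench between the robot and the racks (centre 9 mm up), if it is there at all: four or all five of the loose arbors are present.
- arbor_mid_b_center (a point): Centre of a steel arbor 100 mm long overall: square shank 18 x 18 mm with a round journal (12 mm diameter, 12 mm long) at either end; x along its length. Mass about 180 g (0.8 to 1.2 times). Starts flat on the bench between the robot and the racks (centre 9 mm up), if it is there at all: four or all five of the loose arbors are present.
- arbor_long_a_center (a point): Centre of a steel arbor 130 mm long overall: square shank 18 x 18 mm with a round journal (12 mm diameter, 12 mm long) at either end; x along its length. Mass about 234 g (0.8 to 1.2 times). Starts flat on the bench between the robot and the racks (centre 9 mm up), if it is there at all: four or all five of the loose arbors are present.
- arbor_long_b_center (a point): Centre of a steel arbor 130 mm long overall: square shank 18 x 18 mm with a round journal (12 mm diameter, 12 mm long) at either end; x along its length. Mass about 234 g (0.8 to 1.2 times). Starts flat on the bench between the robot and the racks (centre 9 mm up), if it is there at all: four or all five of the loose arbors are present.
- arbor_stuck_center (a point): Centre of a steel arbor 70 mm long overall: square shank 18 x 18 mm with a round journal (12 mm diameter, 12 mm long) at either end; x along its length. Mass about 126 g (0.8 to 1.2 times). The one stuck in the housing: at the start its centre is at x = 4 mm in the housing, 40 mm up, its front end 4 mm inside the mouth.
- housing: Grey bearing housing fixed to the bench: body 86 x 44 x 66 mm on a flange 90 x 72 x 8 mm. Origin under its centre; x from back wall (x = -43 mm, 10 mm thick) to mouth (x = +43 mm). Square bore 20 x 20.5 mm, axis along x 40 mm up, floor 31 mm up. A spring pad in its roof grips the arbor: pushing takes 6 to 12 N for the first 25 mm or so, then it slides freely.
- housing_hole (a point): Centre of the round access hole, 17 mm in diameter, on the outer face of the housing's back wall, 40 mm above the bench; x points into the hole.
- housing_mouth (a point): Centre of the bore's open mouth, on the front face of the housing, 40 mm above the bench; x points out of the bore. In front of it a landing ledge (70 mm long, 14 mm wide, top 31 mm up, level with the bore floor) carries the arbor as it comes out.
- drift_handle (a point): Centre of the handle of the knock-out drift: dark square handle 80 x 14 x 14 mm, then a bright round shank 10 mm in diameter and 75 mm long towards +x (tip 115 mm from this point). x along the drift towards its tip. Mass 120 g.
- drift_tip (a point): Tip of the drift's shank, on its axis.
- cradle_seat (a point): Where the centre of the drift's handle lies in its wooden cradle, 32 mm above the bench; x along the cradle. The fixed cradle (base 110 x 50 x 6 mm) has two uprights 58 mm apart along x, 10 mm thick, each with a U notch 22 mm wide, floor 25 mm and cheeks 34 mm above the bench; the handle lies in both notches along x.
- tin: Round shallow white tin, 63 x 63 x 20 mm, standing loose on the bench as a bystander; origin under its centre.
- eyeglass: Black eyeglass (loupe), 35 x 35 x 29 mm, standing loose on the bench as a bystander; origin under its centre.
- jar: White lidded glass jar, 53 x 53 x 50 mm, standing loose on the bench as a bystander; origin under its centre.
Mind the look-alikes: they are no part of the job. Leave any orange look-alike of the part that bears arbor_short_a_center alone.

How it is judged:
By the outcome, as a careful person would: the job done as asked, in the order asked, and still so for the second after the job is handed in, with the robot touching nothing.
Of arbor_short_a, arbor_mid_a, arbor_mid_b, arbor_long_a, arbor_long_b only 4 to 5 are there at a start; the rules pass over those that are not, and their reading is None.
At some moment in a run one of arbor_short_a, arbor_mid_a, arbor_mid_b, arbor_long_a, arbor_long_b may be knocked a few centimetres aside while the robot is not near it.
Once in a run the grip may slacken for a moment while it holds something.
It also fails if it takes over 192 s, if anything falls off the work surface, if the arm or the gripper's body presses on something with over 40 N, if the wrist force passes 120 N, or if a joint passes its speed limit or range.

ROBOT

A 6-joint arm with a two-finger parallel gripper is mounted at the origin on a cart in front of the work surface, level with it; the furniture and walls round the work are solid. World frame = base frame: x ahead of the robot, y to its left, z up, the work surface at z = 0. Lengths are in m, angles in rad, forces in N, time in s.
With the tool pointing down it reaches from about 0.375 to 0.975 m from the base axis. Payload 3.8 kg.
Tool frame: the origin (TCP) lies midway between the tips of the shut fingers; the grasp point (between the pads) lies 19 mm behind it (bot.tcp_to_grasp is the distance from the TCP to the grasp point, in m); z points along the fingers, y is the line along which they close (so a half turn about z gives the same grasp; the last joint's range is limited). The gripper opens to 85 mm and grips with 20 to 120 N. Pads are 22 mm wide; open, the fingers measure 114 mm over their backs; the gripper's body (76 mm by 85 mm) begins 54 mm behind the grasp point. The pads swing forward as they close: fully open they stand 13 mm farther back than shut.
Start: joints at [1.222, 0.264, 1.604, -0, 1.274, -0.037], TCP at [0.207, 0.642, 0.231] pointing down, gripper open.
Joint ranges: [-2.63, 2.63], [-0.94, 2.18], [0.31, 2.57], [-1.31, 4.45], [0, 2.66], [-2.55, 2.55]. Speed limits (rad/s): [2.57, 2.57, 3.14, 3.14, 3.14, 3.14].

INTERFACE

Orientations are given as a unit quaternion [x, y, z, w].
In Python, from rig import bot, imaging gives the robot as it stands. The module is installed in compiled form; this text tells all that it offers.
- The arm moves only by the shell command python3 -m pendant 'ROWS' [FORCE]. ROWS is JSON, a list of rows, each an object with "rotation": the turn, a rotation vector about the tool's x, y, z in rad, a list of three; "translation": the shift along the tool's x, y, z in mm, a list of three; "grip": the closure in counts, from 0 (fully open) to 255 (shut). In form: [{"rotation": [rx, ry, rz], "translation": [dx, dy, dz], "grip": grip}, ...]. A call has 1 to 20 rows; each row shifts and turns the commanded pose from where the row before left it, along the tool's axes as they then stand; what a row does not reach is not made up. A row lasts 1/12 s, in which the tool goes at most 41.7 mm and 7.16 degrees, less where a joint would pass 70% of its speed; a pose out of reach is approached as far as the arm can. A call with a gripper value outside its range is refused whole. The fingers move at their own pace and stop on an object; FORCE is the grip in N (left out, the last holds). Time passes only in rows, so rows that do not move let the fingers close. It gives the time, the measured TCP pose, the force, the opening and the grip force at its end, in the units of the state.
- bot.observe(): the state, without advancing time (a new reading comes with each control period).
- imaging.read_camera(name): name is "scene" or "top" or "wrist"; returns a dict with "frame" (420x560x3 uint8, red, green, blue), "z_map" (420x560 float32, m along the optical axis (not along the pixel's ray), 0 where there is no reading), "fov_y" (degrees; the focal length in pixels is half the picture's height over the tangent of half this angle, whatever the lens; pixels are square), "cx", "cy" (the principal point, pixels), "R" (3x3) and "t" (3): a world point X has camera coordinates R X + t; the wrist camera has in their place "mount" (4x4, takes a point from camera to tool coordinates, whose origin is the TCP and whose axes are the flange's). Camera axes: x right, y down, z forward; pixel columns grow to the right and rows downward; lengths in m; the calibration is good to about 2 mm. The wrist camera is an equidistant fisheye: a pixel r from the principal point sees the ray r / f radians off the axis. A picture is of the moment at which its call begins: read the wrist's pose just before it.
- bot.job_done(): hands the job in; it is judged then, once.
The state is a dict: "time_s": time; "joint_pos": joint angles; "qd": joint speeds; "joint_efforts": joint torques, N m; "ee_pos": TCP position; "ee_rot": TCP orientation; "force": force on the tool from outside, world axes, zero at the start; "ft_torque": the same for the moment, N m; "width": finger opening in m; "grip_force": force on a finger pad.
Only numpy, scipy, OpenCV 4.12 (cv2) and the standard library are available. Lean on these libraries where they do the work, as an engineer would, in place of code of your own. Each camera call takes 0.05 s, during which the arm holds its last target. There are 200 camera calls.

## Working session

There is one attempt and no reset: what is moved stays moved. The work goes in short steps, Python scripts to look and compute and a shell command to move; the robot and the scene stay as the last step left them, time stands still between calls to the robot, and variables do not carry over. Pictures are saved under pics/ and viewed, at most 14 in all, crops included, and the job is handed in when it is done.

```bash
mkdir -p pics; python3 - <<'E'
from rig import bot, imaging
import cv2, numpy as np
print(bot.observe())
for n in ("scene","top"):
    c=imaging.read_camera(n); cv2.imwrite(f"pics/{n}0.png",c["frame"][:,:,::-1]); np.savez(f"{n}0.npz",**c)
    print(n,c["fov_y"],c["cx"],c["cy"],c["R"],c["t"])
E
```

```text
{'time_s': 0.0, 'joint_pos': array([ 1.22210898e+00,  2.64751276e-01,  1.60540922e+00,  1.07673160e-05,
        1.27367740e+00, -3.69185293e-02]), 'qd': array([-3.97775115e-04, -1.45705775e-03, -4.34655846e-04,  9.89335807e-04,
       -5.72968539e-05, -1.92018263e-03]), 'joint_efforts': array([ 3.98314123e-04, -5.15105295e+01, -3.67325521e+01, -6.62338289e-05,
        1.27816043e-02, -1.43717891e-06]), 'ee_pos': array([0.20680819, 0.6417597 , 0.22994426]), 'ee_rot': array([ 1.55255310e-01,  9.87873741e-01, -1.10083325e-03, -2.20156644e-04]), 'force': array([-0.73942815,  0.0383674 , -0.51819061]), 'ft_torque': array([ 0.05734767,  0.01426809, -0.01614182]), 'grip_force': 0.0, 'width': 0.08552475765674851}
scene 51.35256868404478 269.6500067055642 211.62414859502812 [[ 0.6596889  -0.75149039  0.00852857]
 [-0.50121013 -0.44838194 -0.74009596]
 [ 0.55999907  0.48395849 -0.67244719]] [-0.54857318  0.22390812  1.10137404]
top 46.497559263245655 284.806881276383 213.03590744538454 [[ 3.30334658e-04 -9.99999858e-01  4.17696624e-04]
 [-9.76810997e-01 -4.12104696e-04 -2.14103027e-01]
 [ 2.14103168e-01 -3.37285006e-04 -9.76810995e-01]] [-0.23510894  0.56773975  1.67492319]
```

```bash
python3 -c "
import cv2
a=cv2.imread('pics/top0.png');cv2.imwrite('pics/top0b.png',cv2.resize(a,(800,600)))"
```

```text
(no output)
```

View pics/top0b.png

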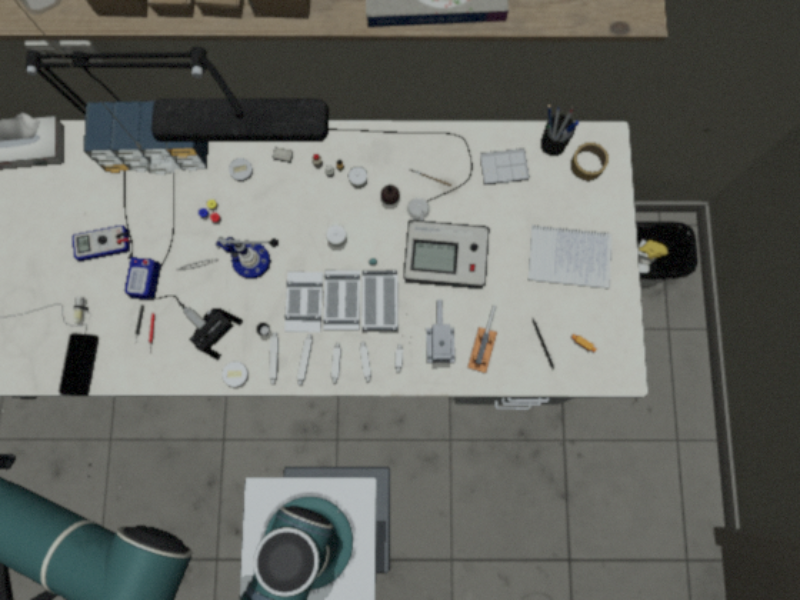

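View pics/scene0.png

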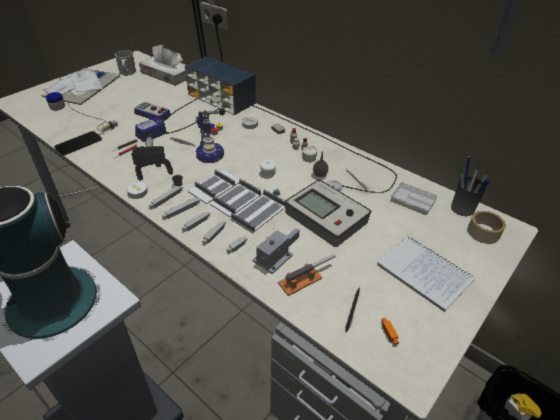

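The top view (800x600) shows three racks at (304,300), (342,300) and (380,300). Five arbors lie at (273,358), (304,360), (335,362), (366,362) and (399,358). The housing is at (440,345) with its ledge pointing away from the robot, the cradle and drift are at (484,350), and an orange look-alike sits at (583,342). The tin (235,375), eyeglass (263,330) and a jar near (336,235) also look like bystanders.

```bash
cat > h.py <<'E'
from rig import bot, imaging
import cv2, numpy as np, sys
from scipy.spatial.transform import Rotation as Ro
def pose():
    s=bot.observe(); return np.array(s["ee_pos"]), Ro.from_quat(s["ee_rot"]).as_matrix(), s
def cam(name):
    p,R,s=pose(); c=imaging.read_camera(name)
    f=210/np.tan(np.radians(c["fov_y"]/2)); c["f"]=f; c["name"]=name
    if name=="wrist":
        T=np.eye(4);T[:3,:3]=R;T[:3,3]=p; M=T@c["mount"]; c["Rw"]=M[:3,:3]; c["o"]=M[:3,3]
    else:
        c["Rw"]=c["R"].T; c["o"]=-c["R"].T@c["t"]
    return c
def rays(c,uv):
    uv=np.atleast_2d(np.asarray(uv,float)); d=uv-[c["cx"],c["cy"]]
    if c["name"]=="wrist":
        r=np.linalg.norm(d,axis=1,keepdims=True)+1e-9; th=r/c["f"]
        v=np.hstack([d/r*np.sin(th),np.cos(th)])
    else: v=np.hstack([d/c["f"],np.ones((len(d),1))])
    return v@c["Rw"].T
def plane(c,uv,z):
    v=rays(c,uv); return c["o"]+v*((z-c["o"][2])/v[:,2:3])
def proj(c,X):
    v=(np.atleast_2d(X)-c["o"])@c["Rw"]
    if c["name"]=="wrist":
        q=np.linalg.norm(v[:,:2],axis=1,keepdims=True)+1e-9; return v[:,:2]/q*np.arctan2(q,v[:,2:3])*c["f"]+[c["cx"],c["cy"]]
    return v[:,:2]/v[:,2:3]*c["f"]+[c["cx"],c["cy"]]
def save(c,n): cv2.imwrite(f"pics/{n}.png",c["frame"][:,:,::-1])
def go(X,ang):
    """tool-axis turn then shift (mm) to bring TCP to X with tool y (closing line) at world angle ang (deg, mod 180), tool down"""
    p,R,s=pose(); cur=np.degrees(np.arctan2(R[1,1],R[0,1]))
    d=(ang-cur+90)%180-90   # world turn about +z
    a=np.radians(cur+d); y=np.array([np.cos(a),np.sin(a),0]); z=np.array([0,0,-1.]); x=np.cross(y,z)
    D=(np.asarray(X)-p)*1000
    tilt=np.degrees(np.arccos(-R[2,2]))
    print(f"t={s['time_s']:.1f} p={np.round(p,4)} tilt={tilt:.2f} turn rz={-np.radians(d):.3f} shift x={D@x:.1f} y={D@y:.1f} z={D@z:.1f} w={s['width']:.3f} j6={s['joint_pos'][5]:.2f}")
E
python3 - <<'E'
from h import *
def L(n):
    c=dict(np.load(f"{n}0.npz")); c["f"]=210/np.tan(np.radians(c["fov_y"]/2)); c["name"]=n; c["Rw"]=c["R"].T; c["o"]=-c["R"].T@c["t"]; return c
c=L("top")
P={"rL":(304,300),"rM":(342,300),"rR":(380,300),"a1":(273,358),"a2":(304,360),"a3":(335,362),"a4":(366,362),"a5":(399,358),"hous":(440,345),"ledgeend":(440,302),"cradle":(482,350),"tip":(493,308),"edge":(400,395),"tin":(235,375),"eye":(263,330),"jar":(336,235),"orange":(583,342)}
for k,v in P.items(): print(k,plane(c,np.array(v)*0.7,0.02)[0].round(3))
w=cam("wrist"); print(w["f"],w["cx"],w["cy"],w["mount"].round(3))
E
```

```text
rL [0.588 0.027 0.02 ]
rM [ 0.588 -0.069  0.02 ]
rR [ 0.588 -0.166  0.02 ]
a1 [0.439 0.1   0.02 ]
a2 [0.434 0.023 0.02 ]
a3 [ 0.429 -0.055  0.02 ]
a4 [ 0.429 -0.133  0.02 ]
a5 [ 0.439 -0.215  0.02 ]
hous [ 0.472 -0.318  0.02 ]
ledgeend [ 0.583 -0.319  0.02 ]
cradle [ 0.46  -0.424  0.02 ]
tip [ 0.567 -0.454  0.02 ]
edge [ 0.347 -0.218  0.02 ]
tin [0.396 0.193 0.02 ]
eye [0.51  0.129 0.02 ]
jar [ 0.762 -0.05   0.02 ]
orange [ 0.48  -0.678  0.02 ]
325.19226210127806 285.04487646683833 202.00964664682687 [[-0.001 -0.961 -0.275  0.07 ]
 [ 1.    -0.001 -0.    -0.001]
 [ 0.    -0.275  0.961 -0.143]
 [ 0.     0.     0.     1.   ]]
```

```bash
python3 -m pendant '[{"rotation":[0,0,-0.104],"translation":[0,0,0],"grip":0},{"rotation":[0,0,-0.104],"translation":[0,0,0],"grip":0},{"rotation":[0,0,-0.104],"translation":[0,0,0],"grip":0},{"rotation":[0,0,0],"translation":[-14,-37,0],"grip":0},{"rotation":[0,0,0],"translation":[-14,-37,0],"grip":0},{"rotation":[0,0,0],"translation":[-14,-37,0],"grip":0},{"rotation":[0,0,0],"translation":[-14,-37,0],"grip":0},{"rotation":[0,0,0],"translation":[-14,-37,0],"grip":0},{"rotation":[0,0,0],"translation":[-14,-37,0],"grip":0},{"rotation":[0,0,0],"translation":[-14,-37,0],"grip":0},{"rotation":[0,0,0],"translation":[-14,-37,0],"grip":0},{"rotation":[0,0,0],"translation":[-14,-37,0],"grip":0},{"rotation":[0,0,0],"translation":[-14,-37,0],"grip":0},{"rotation":[0,0,0],"translation":[-14,-37,0],"grip":0},{"rotation":[0,0,0],"translation":[-14,-37,0],"grip":0},{"rotation":[0,0,0],"translation":[-14,-37,0],"grip":0},{"rotation":[0,0,0],"translation":[-14,-37,0],"grip":0},{"rotation":[0,0,0],"translation":[-14,-37,0],"grip":0},{"rotation":[0,0,0],"translation":[-14,-37,0],"grip":0},{"rotation":[0,0,0],"translation":[0,0,0],"grip":0}]'
python3 - <<'E'
from h import *
go([0.46,-0.05,0.25],90)
c=cam("wrist"); save(c,"w1"); cv2.imwrite("pics/w1b.png",cv2.resize(c["frame"][:,:,::-1],(800,600)))
np.savez("w1.npz",**c)
E
```

```text
time_s: 1.82
ee_pos: [0.4329, 0.0445, 0.2314]
ee_rot: [0.003, 1.0, -0.002, 0.001]
force: [-0.3, 0.4, 0.2]
width: 0.0853
grip_force: 0.0
t=1.8 p=[0.4329 0.0445 0.2314] tilt=0.21 turn rz=-0.007 shift x=-27.1 y=-94.5 z=-18.6 w=0.085 j6=-1.52
```

View pics/w1b.png

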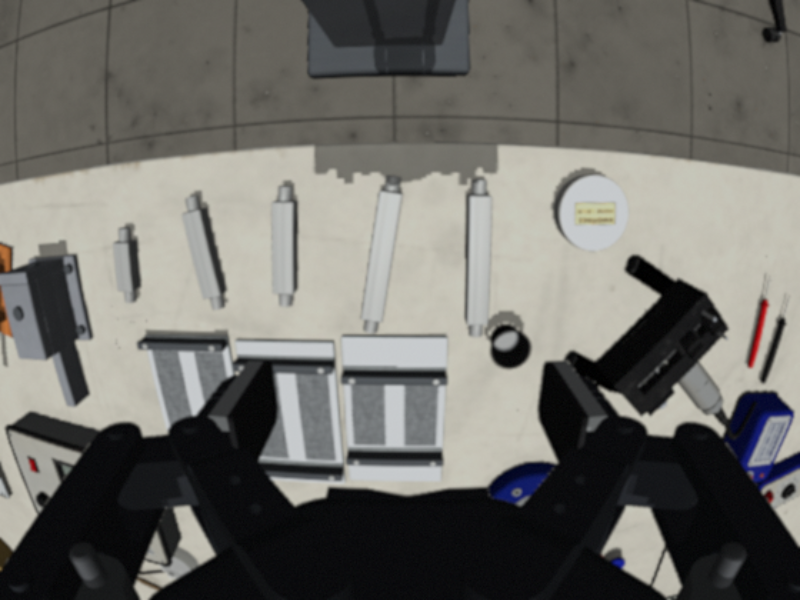

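The wrist view looks back towards the robot, so world +y is to the right. Short arbor is at (124,263), mids at (204,250) and (284,245), longs at (382,253) and (478,255). Racks from left to right are long, mid, short. The tin is at (593,213) and the eyeglass at (509,345).

```bash
cat >> h.py <<'E'
def cloud(c):
    v,u=np.mgrid[0:420,0:560]; uv=np.c_[u.ravel(),v.ravel()]
    d=c["z_map"].ravel().astype(float); r=rays(c,uv); fwd=c["Rw"][:,2]
    P=c["o"]+r*(d/(r@fwd))[:,None]; P[d<=0]=np.nan
    return P.reshape(420,560,3)
def blobs(c,zl,zh,xr,yr,amin=60,zp=None):
    P=cloud(c); m=(P[...,2]>zl)&(P[...,2]<zh)&(P[...,0]>xr[0])&(P[...,0]<xr[1])&(P[...,1]>yr[0])&(P[...,1]<yr[1])
    n,l,st,ce=cv2.connectedComponentsWithStats(m.astype(np.uint8),connectivity=4)
    out=[]
    for i in range(1,n):
        if st[i,4]<amin: continue
        v,u=np.where(l==i); zt=np.median(P[v,u,2])
        Q=plane(c,np.c_[u,v],zp if zp else zt)[:,:2] 
        (cx,cy),(w,h),a=cv2.minAreaRect((Q*1000).astype(np.float32))
        if w<h: w,h,a=h,w,a+90
        out.append((cx/1000,cy/1000,w,h,(a+90)%180-90,zt)); print(f"c=({cx/1000:.4f},{cy/1000:.4f}) L={w:.1f} W={h:.1f} axis={((a+90)%180-90):.1f}deg z={zt:.4f} n={st[i,4]} px=({ce[i][0]:.0f},{ce[i][1]:.0f})")
    return out
E
python3 - <<'E'
from h import *
c=dict(np.load("w1.npz")); c["name"]="wrist"
P=cloud(c); print(P[180,230],P[174,198],P[176,143],P[222,100])
print("arbors");blobs(c,.009,.03,(.33,.53),(-.3,.15))
print("stops");blobs(c,.015,.03,(.5,.7),(-.3,.12))
E
```

```text
[ 4.42526607e-01 -2.24577253e-02  3.98492496e-04] [ 0.4311106  -0.05642773  0.01797042] [ 0.43173337 -0.12669041  0.01747685] [ 0.49741894 -0.21295741 -0.00069011]
arbors
c=(0.4395,0.0215) L=128.7 W=18.9 axis=-9.3deg z=0.0177 n=1649 px=(266,177)
c=(0.4426,0.0985) L=127.4 W=19.1 axis=0.2deg z=0.0176 n=1676 px=(334,180)
c=(0.4301,-0.0566) L=98.5 W=21.0 axis=-3.3deg z=0.0176 n=1270 px=(198,172)
c=(0.4335,-0.1297) L=99.0 W=22.7 axis=9.2deg z=0.0174 n=1133 px=(141,177)
c=(0.4414,-0.2133) L=69.4 W=24.0 axis=-3.8deg z=0.0171 n=612 px=(87,185)
c=(0.4790,-0.2960) L=87.1 W=31.7 axis=0.6deg z=0.0176 n=479 px=(46,215)
c=(0.5148,0.1282) L=35.4 W=35.2 axis=88.9deg z=0.0228 n=458 px=(357,244)
c=(0.5157,-0.1647) L=96.4 W=13.1 axis=-89.5deg z=0.0201 n=531 px=(127,241)
stops
c=(0.5092,-0.2984) L=22.0 W=15.0 axis=-0.3deg z=0.0231 n=81 px=(48,234)
c=(0.5167,-0.1656) L=93.9 W=10.6 axis=-89.9deg z=0.0205 n=417 px=(126,242)
c=(0.5211,0.1142) L=20.8 W=5.8 axis=27.3deg z=0.0271 n=60 px=(346,250)
c=(0.5345,-0.0483) L=54.0 W=9.7 axis=-88.7deg z=0.0205 n=313 px=(211,258)
c=(0.5447,0.0304) L=91.4 W=10.0 axis=89.9deg z=0.0206 n=563 px=(275,266)
c=(0.6319,0.0285) L=90.4 W=12.9 axis=88.9deg z=0.0204 n=483 px=(275,323)
c=(0.6516,-0.0612) L=78.8 W=12.8 axis=-90.0deg z=0.0204 n=350 px=(212,332)
```

```bash
python3 -m pendant '[{"rotation":[0,0,-0.007],"translation":[0,-37,0],"grip":0},{"rotation":[0,0,0],"translation":[0,-37,0],"grip":0},{"rotation":[0,0,0],"translation":[0,-37,0],"grip":0},{"rotation":[0,0,0],"translation":[0,-37,0],"grip":0},{"rotation":[0,0,0],"translation":[0,-37,0],"grip":0},{"rotation":[0,0,0],"translation":[0,-37,0],"grip":0},{"rotation":[0,0,0],"translation":[0,-37,0],"grip":0},{"rotation":[0,0,0],"translation":[0,-37,0],"grip":0},{"rotation":[0,0,0],"translation":[0,-37,0],"grip":0},{"rotation":[0,0,0],"translation":[0,-37,0],"grip":0},{"rotation":[0,0,0],"translation":[0,-37,0],"grip":0},{"rotation":[0,0,0],"translation":[0,0,0],"grip":0},{"rotation":[0,0,0],"translation":[0,0,0],"grip":0}]'
python3 - <<'E'
from h import *
c=cam("wrist"); save(c,"w2"); np.savez("w2.npz",**c)
cv2.imwrite("pics/w2b.png",cv2.resize(c["frame"][:,:,::-1],(800,600)))
print("p",pose()[0])
print("housing top");blobs(c,.058,.075,(.4,.6),(-.4,-.25))
print("flange");blobs(c,.004,.014,(.4,.6),(-.38,-.25))
print("ledge");blobs(c,.026,.035,(.48,.65),(-.38,-.27),30)
print("handle");blobs(c,.0355,.05,(.35,.6),(-.56,-.385),30)
print("shank");blobs(c,.025,.042,(.48,.66),(-.56,-.385),30)
print("cradle");blobs(c,.003,.010,(.35,.6),(-.56,-.375),30)
print("uprights");blobs(c,.03,.0355,(.35,.6),(-.56,-.375),20)
E
```

```text
time_s: 2.95
ee_pos: [0.4341, -0.3567, 0.2306]
ee_rot: [-0.003, 1.0, 0.001, -0.0]
force: [-0.3, 0.4, -0.3]
width: 0.085
grip_force: 0.0
p [ 0.43409295 -0.35550031  0.23058953]
housing top
c=(0.4764,-0.3211) L=87.7 W=43.9 axis=1.1deg z=0.0659 n=3475 px=(320,223)
flange
c=(0.4765,-0.3209) L=89.9 W=71.3 axis=1.3deg z=0.0080 n=1254 px=(305,203)
ledge
c=(0.5643,-0.3194) L=51.2 W=14.2 axis=1.1deg z=0.0309 n=429 px=(316,283)
c=(0.6307,-0.3248) L=110.7 W=8.7 axis=85.4deg z=0.0304 n=337 px=(307,326)
handle
c=(0.4996,-0.4344) L=153.8 W=14.4 axis=-16.8deg z=0.0386 n=1173 px=(221,218)
shank
c=(0.5275,-0.4381) L=97.6 W=34.7 axis=-5.6deg z=0.0363 n=834 px=(213,248)
c=(0.6232,-0.4089) L=48.1 W=13.6 axis=86.1deg z=0.0340 n=268 px=(245,323)
cradle
c=(0.4658,-0.4269) L=110.8 W=49.9 axis=-16.9deg z=0.0059 n=2183 px=(229,193)
uprights
c=(0.4333,-0.4324) L=10.4 W=6.4 axis=-16.7deg z=0.0335 n=56 px=(216,177)
c=(0.4411,-0.4059) L=10.6 W=7.2 axis=-19.6deg z=0.0336 n=55 px=(240,184)
c=(0.4886,-0.4484) L=11.5 W=6.2 axis=-21.6deg z=0.0334 n=49 px=(204,225)
c=(0.4976,-0.4221) L=10.9 W=5.9 axis=-17.9deg z=0.0337 n=48 px=(228,233)
c=(0.5254,-0.4387) L=30.3 W=3.0 axis=-18.3deg z=0.0341 n=44 px=(215,254)
```

View pics/w2b.png

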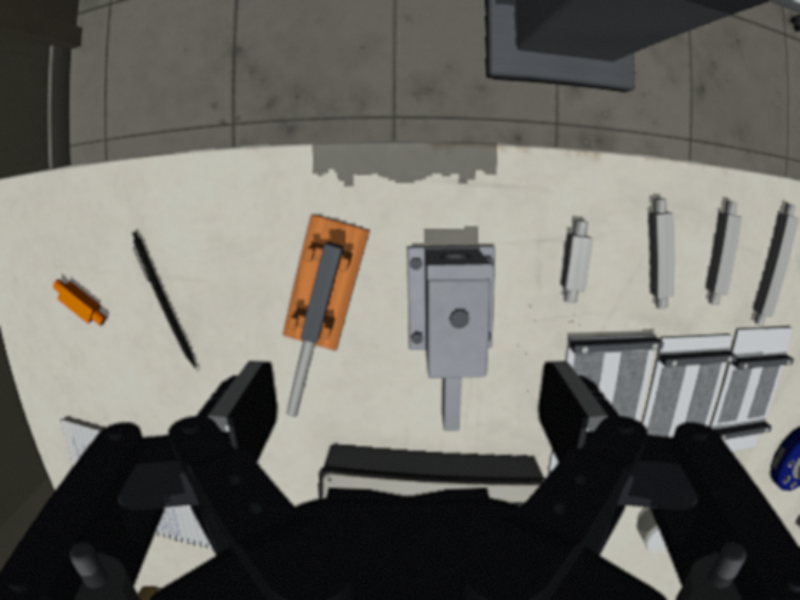

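The view shows the cradle and drift (325,285), handle dark, shank pointing down-image to (293,412). The housing is at (458,310) with its hole on the robot side at (456,257) and its ledge at (452,405). The orange look-alike at (80,300) and the black pen at (165,300) are not the drift. For the drift, candidates are the pen and the item in the cradle, and the cradle item fits (154 x 14 mm, z = 38.6 mm). For the arbors, candidates are the five steel ones against the orange one, so the steel ones are the targets.

```bash
python3 - <<'E'
from h import *
go([0.4637,-0.4236,0.013],73.2)
c=cam("wrist")
b=blobs(c,.0355,.05,(.35,.6),(-.56,-.385),300)
blobs(c,.058,.075,(.4,.6),(-.4,-.25))
P=cloud(c); 
q=P[(P[...,0]>.6)&(P[...,0]<.66)&(P[...,1]>-.36)&(P[...,1]<-.29)]; print(np.nanmin(q[q[:,2]>.02],0),np.nanmax(q,0), q[:,2].max())
cv2.imwrite("pics/crop.png",cv2.resize(c["frame"][140:310,170:350,::-1],(720,680)[:2]) if 0 else cv2.resize(c["frame"][140:310,170:350,::-1],(635,600)))
E
```

```text
t=3.0 p=[ 0.4341 -0.3555  0.2306] tilt=0.12 turn rz=0.300 shift x=-48.0 y=-56.6 z=217.6 w=0.085 j6=-2.31
c=(0.4999,-0.4345) L=154.2 W=14.5 axis=-16.8deg z=0.0385 n=1173 px=(219,218)
c=(0.4764,-0.3210) L=87.9 W=43.6 axis=1.2deg z=0.0659 n=3466 px=(319,223)
[ 0.62463831 -0.35997066  0.02002111] [ 0.64545692 -0.29000068  0.05405608] 0.054056080275020235
```

View pics/crop.png

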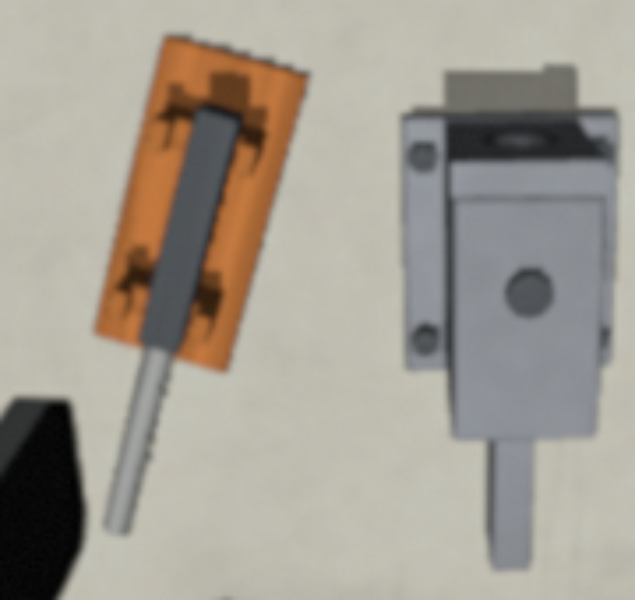

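Close crop confirms the dark handle with its bright shank lying in the wooden cradle, and the housing with its back-wall hole at the top. Joint 6 is near its limit, so I'm taking the half-turn grasp.

```bash
python3 -m pendant '[{"rotation":[0,0,0.123],"translation":[0,0,0],"grip":0},{"rotation":[0,0,0.123],"translation":[0,0,0],"grip":0},{"rotation":[0,0,0.123],"translation":[0,0,0],"grip":0},{"rotation":[0,0,0.123],"translation":[0,0,0],"grip":0},{"rotation":[0,0,0.123],"translation":[0,0,0],"grip":0},{"rotation":[0,0,0.123],"translation":[0,0,0],"grip":0},{"rotation":[0,0,0.123],"translation":[0,0,0],"grip":0},{"rotation":[0,0,0.123],"translation":[0,0,0],"grip":0},{"rotation":[0,0,0.123],"translation":[0,0,0],"grip":0},{"rotation":[0,0,0.123],"translation":[0,0,0],"grip":0},{"rotation":[0,0,0.123],"translation":[0,0,0],"grip":0},{"rotation":[0,0,0.123],"translation":[0,0,0],"grip":0},{"rotation":[0,0,0.123],"translation":[0,0,0],"grip":0},{"rotation":[0,0,0.123],"translation":[0,0,0],"grip":0},{"rotation":[0,0,0.123],"translation":[0,0,0],"grip":0},{"rotation":[0,0,0.123],"translation":[0,0,0],"grip":0},{"rotation":[0,0,0.123],"translation":[0,0,0],"grip":0},{"rotation":[0,0,0.123],"translation":[0,0,0],"grip":0},{"rotation":[0,0,0.123],"translation":[0,0,0],"grip":0},{"rotation":[0,0,0.123],"translation":[0,0,0],"grip":0}]' >/dev/null
python3 -m pendant '[{"rotation":[0,0,0.123],"translation":[0,0,0],"grip":0},{"rotation":[0,0,0.123],"translation":[0,0,0],"grip":0},{"rotation":[0,0,0.123],"translation":[0,0,0],"grip":0},{"rotation":[0,0,0.123],"translation":[0,0,0],"grip":0},{"rotation":[0,0,0.123],"translation":[0,0,0],"grip":0},{"rotation":[0,0,0.123],"translation":[0,0,0],"grip":0},{"rotation":[0,0,0.123],"translation":[0,0,0],"grip":0},{"rotation":[0,0,0.123],"translation":[0,0,0],"grip":0},{"rotation":[0,0,0],"translation":[0,0,0],"grip":0},{"rotation":[0,0,0],"translation":[0,0,0],"grip":0}]'
python3 - <<'E'
from h import *
go([0.4637,-0.4236,0.013],73.2)
c=cam("wrist")
b=blobs(c,.0355,.05,(.35,.6),(-.56,-.385),300)
blobs(c,.058,.075,(.4,.6),(-.4,-.25))
blobs(c,.003,.010,(.35,.6),(-.56,-.375),300)
blobs(c,.03,.0355,(.35,.6),(-.56,-.375),30)
E
```

```text
time_s: 5.55
ee_pos: [0.4342, -0.3547, 0.2314]
ee_rot: [0.99, -0.144, 0.0, -0.0]
force: [-0.4, 0.3, -0.5]
width: 0.0856
grip_force: 0.0
t=5.5 p=[ 0.4342 -0.3547  0.2314] tilt=0.02 turn rz=0.004 shift x=48.1 y=57.4 z=218.4 w=0.086 j6=1.13
c=(0.5006,-0.4344) L=153.1 W=14.7 axis=-16.6deg z=0.0383 n=1423 px=(340,111)
c=(0.4780,-0.3217) L=85.9 W=45.2 axis=1.2deg z=0.0658 n=3965 px=(238,150)
c=(0.4661,-0.4271) L=108.9 W=50.2 axis=-16.7deg z=0.0058 n=2219 px=(334,132)
c=(0.5336,-0.4411) L=60.4 W=4.2 axis=-16.3deg z=0.0341 n=121 px=(336,65)
c=(0.5253,-0.4462) L=23.6 W=2.1 axis=-16.6deg z=0.0348 n=31 px=(344,71)
c=(0.4996,-0.4230) L=12.8 W=7.3 axis=-16.1deg z=0.0337 n=65 px=(329,102)
c=(0.4898,-0.4482) L=8.5 W=6.5 axis=-14.2deg z=0.0338 n=49 px=(355,103)
c=(0.4411,-0.4060) L=16.1 W=6.5 axis=-15.1deg z=0.0337 n=69 px=(329,156)
c=(0.4345,-0.4317) L=8.8 W=5.5 axis=-14.5deg z=0.0339 n=49 px=(354,157)
```

```bash
python3 -m pendant '[{"rotation":[0,0,0.004],"translation":[24.3,28.7,0],"grip":120},{"rotation":[0,0,0],"translation":[24.3,28.7,0],"grip":120},{"rotation":[0,0,0],"translation":[0,0,35],"grip":120},{"rotation":[0,0,0],"translation":[0,0,35],"grip":120},{"rotation":[0,0,0],"translation":[0,0,35],"grip":120},{"rotation":[0,0,0],"translation":[0,0,35],"grip":120},{"rotation":[0,0,0],"translation":[0,0,35],"grip":120},{"rotation":[0,0,0],"translation":[0,0,25],"grip":120},{"rotation":[0,0,0],"translation":[0,0,18],"grip":120},{"rotation":[0,0,0],"translation":[0,0,0],"grip":120},{"rotation":[0,0,0],"translation":[0,0,0],"grip":255},{"rotation":[0,0,0],"translation":[0,0,0],"grip":255},{"rotation":[0,0,0],"translation":[0,0,0],"grip":255},{"rotation":[0,0,0],"translation":[0,0,0],"grip":255},{"rotation":[0,0,0],"translation":[0,0,0],"grip":255},{"rotation":[0,0,0],"translation":[0,0,0],"grip":255}]' 80
python3 -m pendant '[{"rotation":[0,0,0],"translation":[0,0,0],"grip":255},{"rotation":[0,0,0],"translation":[0,0,0],"grip":255}]'
```

```text
time_s: 6.93
ee_pos: [0.4649, -0.4269, 0.0156]
ee_rot: [0.989, -0.149, 0.002, 0.001]
force: [-0.1, 0.7, 6.7]
width: 0.0126
grip_force: 79.1
time_s: 7.1
ee_pos: [0.4649, -0.4268, 0.0156]
ee_rot: [0.989, -0.149, 0.002, 0.001]
force: [0.4, 1.4, 6.5]
width: 0.0126
grip_force: 79.1
```

```bash
python3 -m pendant '[{"rotation":[0,0,0],"translation":[0,0,-20],"grip":255},{"rotation":[0,0,0],"translation":[0,0,-20],"grip":255},{"rotation":[0,0,0],"translation":[0,0,-20],"grip":255},{"rotation":[0,0,0],"translation":[0,0,-20],"grip":255},{"rotation":[0,0,0],"translation":[0,0,-20],"grip":255},{"rotation":[0,0,0],"translation":[0,0,0],"grip":255},{"rotation":[0,0,0],"translation":[0,0,0],"grip":255},{"rotation":[0,0,0],"translation":[0,0,0],"grip":255}]'
python3 - <<'E'
from h import *
go([0.4637,-0.4236,0.113],73.2)
c=cam("wrist"); save(c,"w3")
blobs(c,.09,.16,(.35,.65),(-.56,-.375),100)
cv2.imwrite("pics/w3b.png",cv2.resize(c["frame"][:,:,::-1],(800,600)))
E
```

```text
time_s: 7.77
ee_pos: [0.4628, -0.425, 0.1121]
ee_rot: [0.989, -0.149, -0.001, -0.0]
force: [-0.4, -1.0, -2.2]
width: 0.0125
grip_force: 78.1
t=7.8 p=[ 0.4628 -0.425   0.1121] tilt=0.09 turn rz=-0.006 shift x=0.4 y=-1.6 z=-0.9 w=0.013 j6=1.09
c=(0.4965,-0.4422) L=145.4 W=55.8 axis=-30.7deg z=0.1348 n=13651 px=(284,207)
c=(0.4624,-0.4505) L=8.3 W=4.5 axis=54.0deg z=0.1570 n=151 px=(353,295)
```

View pics/w3b.png

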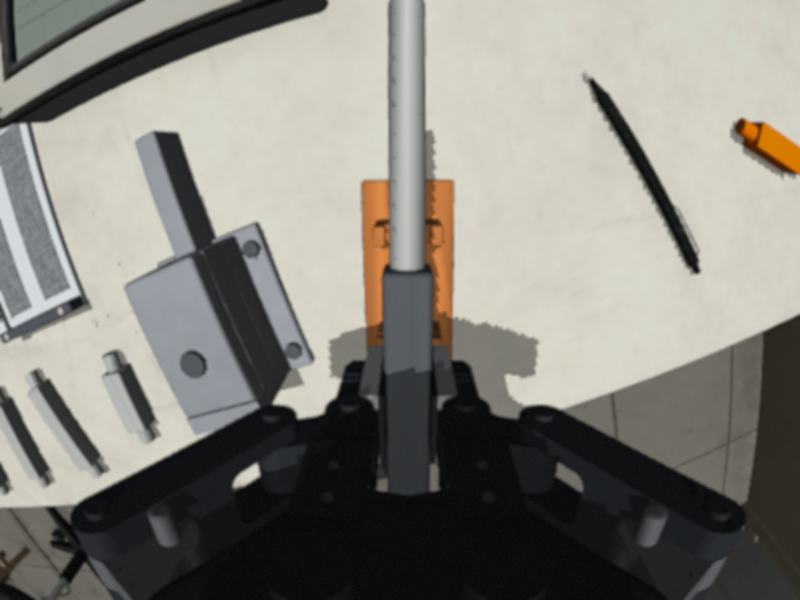

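The drift is held along tool x: the handle/shank shoulder is at (405,268) and the shank runs up-image to (405,0), straight.

```bash
python3 - <<'E'
from h import *
c=cam("wrist"); p,R,s=pose(); P=cloud(c); T=(P-p)@R*1000
for v in range(5,260,20):
    r=T[v,262:306]; m=(r[:,2]<-8)&(abs(r[:,1])<9)&(r[:,2]>-50)
    if m.sum()>3: print(v, m.sum(), "x %.1f y %.1f..%.1f ztop %.1f"%(np.median(r[m,0]),r[m,1].min(),r[m,1].max(),np.percentile(r[m,2],10)))
E
```

```text
5 26 x 111.6 y -4.6..5.1 ztop -21.8
25 25 x 103.2 y -4.1..5.0 ztop -21.4
45 27 x 95.2 y -4.5..5.4 ztop -21.8
65 26 x 87.5 y -4.1..5.5 ztop -21.2
85 26 x 79.9 y -4.1..5.5 ztop -21.1
105 26 x 72.3 y -4.1..5.4 ztop -22.2
125 25 x 64.7 y -3.7..5.4 ztop -21.6
145 26 x 57.2 y -4.2..5.5 ztop -21.6
165 26 x 49.5 y -4.3..5.5 ztop -21.7
185 32 x 41.6 y -5.8..7.0 ztop -21.7
205 35 x 34.5 y -6.1..7.3 ztop -24.2
225 36 x 26.4 y -6.3..7.5 ztop -24.3
245 38 x 17.8 y -8.7..8.9 ztop -24.4
```

```bash
python3 - <<'E'
from h import *
go([0.3057,-0.3243,0.0234],91.2)
E
```

```text
t=7.9 p=[ 0.4624 -0.4245  0.1111] tilt=0.20 turn rz=-0.320 shift x=-154.6 y=-103.5 z=87.7 w=0.013 j6=1.09
```

```bash
python3 -m pendant '[{"rotation":[0,0,-0.107],"translation":[0,0,0],"grip":255},{"rotation":[0,0,-0.107],"translation":[0,0,0],"grip":255},{"rotation":[0,0,-0.106],"translation":[0,0,0],"grip":255},{"rotation":[0,0,0],"translation":[-25,-17,0],"grip":255},{"rotation":[0,0,0],"translation":[-25,-17,0],"grip":255},{"rotation":[0,0,0],"translation":[-25,-17,0],"grip":255},{"rotation":[0,0,0],"translation":[-25,-17,0],"grip":255},{"rotation":[0,0,0],"translation":[-25,-17,0],"grip":255},{"rotation":[0,0,0],"translation":[-25,-17,0],"grip":255},{"rotation":[0,0,0],"translation":[-5,-2,0],"grip":255},{"rotation":[0,0,0],"translation":[0,0,0],"grip":255},{"rotation":[0,0,0],"translation":[0,0,20],"grip":255},{"rotation":[0,0,0],"translation":[0,0,20],"grip":255},{"rotation":[0,0,0],"translation":[0,0,20],"grip":255},{"rotation":[0,0,0],"translation":[0,0,15],"grip":255},{"rotation":[0,0,0],"translation":[0,0,0],"grip":255},{"rotation":[0,0,0],"translation":[0,0,0],"grip":255}]'
python3 - <<'E'
from h import *
go([0.3057,-0.3243,0.0234],91.2)
c=cam("wrist"); p,R,s=pose(); P=cloud(c); T=(P-p)@R*1000
for v in range(5,200,30):
    r=T[v,262:306]; m=(r[:,2]<-8)&(abs(r[:,1])<9)&(r[:,2]>-50)
    if m.sum()>3: print(v, m.sum(), "x %.1f y %.1f..%.1f ztop %.1f"%(np.median(r[m,0]),r[m,1].min(),r[m,1].max(),np.percentile(r[m,2],10)))
blobs(c,.058,.075,(.4,.6),(-.4,-.25))
E
```

```text
time_s: 9.28
ee_pos: [0.3065, -0.3246, 0.0372]
ee_rot: [1.0, 0.01, -0.001, -0.001]
force: [0.3, 1.0, -1.3]
width: 0.0123
grip_force: 81.7
t=9.3 p=[ 0.3065 -0.3246  0.0372] tilt=0.15 turn rz=0.000 shift x=-0.8 y=-0.3 z=13.8 w=0.012 j6=0.68
5 26 x 110.6 y -5.0..4.5 ztop -19.7
35 26 x 98.2 y -5.1..4.5 ztop -19.7
65 25 x 86.6 y -5.1..4.5 ztop -19.8
95 26 x 75.1 y -5.0..4.5 ztop -19.8
125 25 x 63.8 y -4.7..4.5 ztop -20.2
155 26 x 52.4 y -5.2..4.6 ztop -20.2
185 32 x 40.6 y -6.8..6.0 ztop -19.9
```

```bash
python3 -m pendant '[{"rotation":[0,0,0],"translation":[0,0,8],"grip":255},{"rotation":[0,0,0],"translation":[0,0,5],"grip":255},{"rotation":[0,0,0],"translation":[0,0,0],"grip":255},{"rotation":[0,0,0],"translation":[0,0,0],"grip":255},{"rotation":[0,0,0],"translation":[0,0,0],"grip":255}]'
python3 - <<'E'
from h import *
for i in range(2):
    go([0.3057,-0.3243,0.0242],91.2)
    c=cam("wrist"); p,R,s=pose(); P=cloud(c); T=(P-p)@R*1000
    m=(abs(T[...,1])<9)&(T[...,0]>45)&(T[...,0]<114)&(T[...,2]>-35)&(T[...,2]<-8)
    Q=T[m]; print("y",np.percentile(Q[:,1],[1,99]),"ztop",np.percentile(Q[:,2],10), "xmax",T[(abs(T[...,1])<9)&(T[...,2]>-30)&(T[...,2]<-8)][:,0].max())
    m=(P[...,2]>.055)&(P[...,2]<.075)&(P[...,1]>-.36)&(P[...,1]<-.28)&(P[...,0]>.42)&(P[...,0]<.5)
    if m.sum()>20:
        Q=P[m]; print(m.sum(),np.percentile(Q[:,0],1),np.percentile(Q[:,1],[1,99]))
save(c,"w4"); cv2.imwrite("pics/w4b.png",cv2.resize(c["frame"][:,:,::-1],(800,600)))
E
```

```text
time_s: 9.75
ee_pos: [0.3065, -0.325, 0.0255]
ee_rot: [1.0, 0.01, 0.0, 0.0]
force: [-0.2, 0.3, -1.4]
width: 0.0125
grip_force: 81.7
t=9.8 p=[ 0.3065 -0.325   0.0255] tilt=0.03 turn rz=-0.000 shift x=-0.8 y=-0.7 z=1.3 w=0.012 j6=0.68
y [-4.42904331  5.22778537] ztop -21.15062482886437 xmax 114.20347203711762
t=9.8 p=[ 0.3066 -0.3251  0.0256] tilt=0.04 turn rz=-0.000 shift x=-0.9 y=-0.8 z=1.4 w=0.012 j6=0.68
y [-4.3663644   5.27535385] ztop -21.257851944444045 xmax 114.02167245585066
```

View pics/w4b.png

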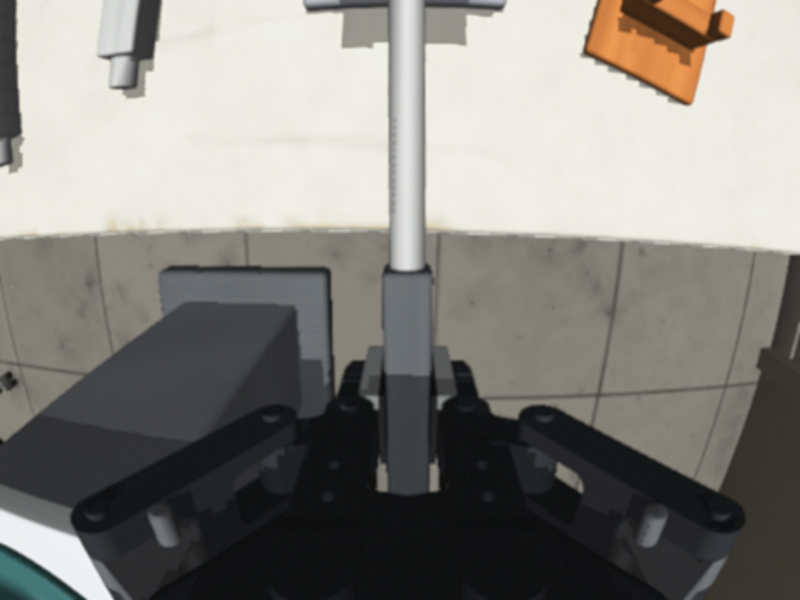

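```bash
python3 - <<'E'
from h import *
c=cam("wrist"); q=plane(c,np.array([(305,6),(503,6)])*0.7,0.008); print(q, q.mean(0))
print(plane(c,np.array([(409,10)])*.7,0.042))
E
python3 -m pendant '[{"rotation":[0,0,0],"translation":[0,-0.8,1.8],"grip":255},{"rotation":[0,0,0],"translation":[0,0,0],"grip":255},{"rotation":[0,0,0],"translation":[0,0,0],"grip":255},{"rotation":[0,0,0],"translation":[0,0,0],"grip":255}]'
python3 - <<'E'
from h import *
go([0.3057,-0.3243,0.0242],91.2)
E
```

```text
[[ 0.43185989 -0.28771603  0.008     ]
 [ 0.43301742 -0.35655799  0.008     ]] [ 0.43243866 -0.32213701  0.008     ]
[[ 0.41806741 -0.32402556  0.042     ]]
time_s: 10.23
ee_pos: [0.3063, -0.324, 0.0235]
ee_rot: [1.0, 0.01, -0.0, -0.0]
force: [-0.4, -0.5, -1.4]
width: 0.0124
grip_force: 81.7
t=10.2 p=[ 0.3063 -0.324   0.0235] tilt=0.00 turn rz=-0.000 shift x=-0.6 y=0.3 z=-0.7 w=0.012 j6=0.68
```

```bash
python3 -m pendant '[{"rotation":[0,0,0],"translation":[6,0,0],"grip":255},{"rotation":[0,0,0],"translation":[6,0,0],"grip":255},{"rotation":[0,0,0],"translation":[5,0,0],"grip":255},{"rotation":[0,0,0],"translation":[3,0,0],"grip":255},{"rotation":[0,0,0],"translation":[0,0,0],"grip":255},{"rotation":[0,0,0],"translation":[0,0,0],"grip":255}]' 100
python3 -m pendant '[{"rotation":[0,0,0],"translation":[3,0,0],"grip":255},{"rotation":[0,0,0],"translation":[3,0,0],"grip":255},{"rotation":[0,0,0],"translation":[3,0,0],"grip":255},{"rotation":[0,0,0],"translation":[3,0,0],"grip":255},{"rotation":[0,0,0],"translation":[3,0,0],"grip":255}]'
```

```text
time_s: 10.73
ee_pos: [0.3267, -0.3236, 0.0235]
ee_rot: [1.0, 0.011, -0.0, -0.0]
force: [-0.5, -0.1, -1.9]
width: 0.0125
grip_force: 101.5
time_s: 11.15
ee_pos: [0.339, -0.3222, 0.0227]
ee_rot: [1.0, 0.011, -0.003, -0.001]
force: [-8.7, -1.0, 0.6]
width: 0.0122
grip_force: 102.0
```

```bash
python3 -m pendant '[{"rotation":[0,0,0],"translation":[4,0,0],"grip":255},{"rotation":[0,0,0],"translation":[4,0,0],"grip":255},{"rotation":[0,0,0],"translation":[4,0,0],"grip":255},{"rotation":[0,0,0],"translation":[4,0,0],"grip":255},{"rotation":[0,0,0],"translation":[4,0,0],"grip":255}]'
python3 -m pendant '[{"rotation":[0,0,0],"translation":[4,0,0],"grip":255},{"rotation":[0,0,0],"translation":[4,0,0],"grip":255},{"rotation":[0,0,0],"translation":[4,0,0],"grip":255},{"rotation":[0,0,0],"translation":[4,0,0],"grip":255},{"rotation":[0,0,0],"translation":[4,0,0],"grip":255},{"rotation":[0,0,0],"translation":[4,0,0],"grip":255},{"rotation":[0,0,0],"translation":[2,0,0],"grip":255},{"rotation":[0,0,0],"translation":[0,0,0],"grip":255},{"rotation":[0,0,0],"translation":[0,0,0],"grip":255}]'
python3 - <<'E'
from h import *
go([0.3057,-0.3243,0.0242],91.2)
c=cam("wrist"); save(c,"w5")
blobs(c,.044,.054,(.5,.62),(-.36,-.28),20)
c=cam("top"); blobs(c,.044,.056,(.5,.62),(-.36,-.28),5)
c=cam("scene"); blobs(c,.044,.054,(.525,.62),(-.36,-.28),5)
cv2.imwrite("pics/s2.png",cv2.resize(c["frame"][190:310,220:380,::-1],(800,600)))
E
```

```text
time_s: 11.57
ee_pos: [0.3608, -0.3225, 0.023]
ee_rot: [1.0, 0.01, -0.001, -0.0]
force: [0.1, -0.3, -1.4]
width: 0.0123
grip_force: 101.7
time_s: 12.32
ee_pos: [0.3877, -0.3225, 0.0236]
ee_rot: [1.0, 0.011, 0.0, 0.0]
force: [0.8, 0.4, -1.8]
width: 0.0119
grip_force: 101.8
t=12.3 p=[ 0.3877 -0.3225  0.0236] tilt=0.03 turn rz=0.000 shift x=-82.0 y=0.1 z=-0.6 w=0.012 j6=0.81
c=(0.5397,-0.3176) L=32.9 W=14.3 axis=-0.5deg z=0.0491 n=43 px=(308,221)
c=(0.5478,-0.3205) L=29.5 W=18.0 axis=4.7deg z=0.0490 n=50 px=(289,232)
```

View pics/s2.png

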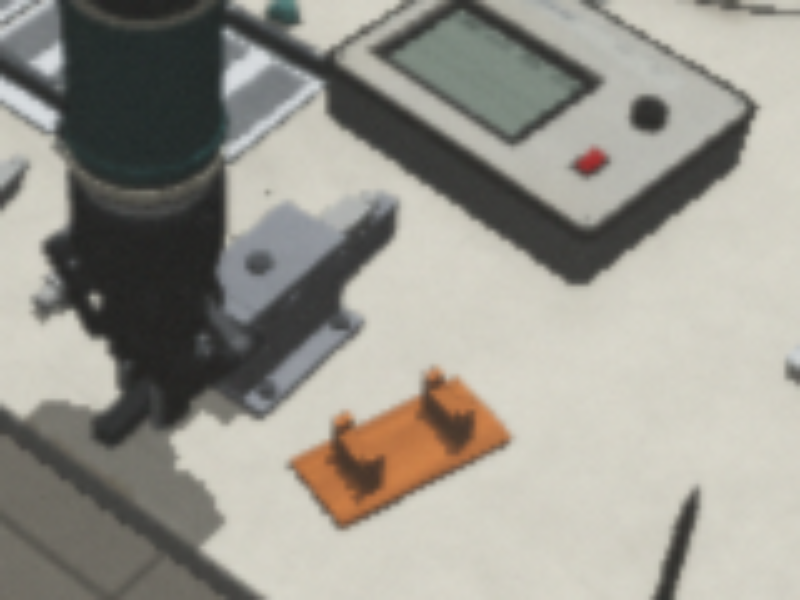

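Scene view: the arbor's bright end sticks out on the ledge at about (370,205). The cradle is empty at (400,450).

```bash
python3 -m pendant '[{"rotation":[0,0,0],"translation":[-10,0,0],"grip":255},{"rotation":[0,0,0],"translation":[-18,0,0],"grip":255},{"rotation":[0,0,0],"translation":[-18,0,0],"grip":255},{"rotation":[0,0,0],"translation":[-18,0,0],"grip":255},{"rotation":[0,0,0],"translation":[-18,0,0],"grip":255},{"rotation":[0,0,0],"translation":[-10,0,0],"grip":255},{"rotation":[0,0,0],"translation":[0,0,0],"grip":255},{"rotation":[0,0,0],"translation":[0,0,-22],"grip":255},{"rotation":[0,0,0],"translation":[0,0,-22],"grip":255},{"rotation":[0,0,0],"translation":[0,0,-22],"grip":255},{"rotation":[0,0,0],"translation":[0,0,-22],"grip":255},{"rotation":[0,0,0],"translation":[25,17,0],"grip":255},{"rotation":[0,0,0],"translation":[25,17,0],"grip":255},{"rotation":[0,0,0],"translation":[25,17,0],"grip":255},{"rotation":[0,0,0],"translation":[25,17,0],"grip":255},{"rotation":[0,0,0],"translation":[25,17,0],"grip":255},{"rotation":[0,0,0.104],"translation":[0,0,0],"grip":255},{"rotation":[0,0,0.104],"translation":[0,0,0],"grip":255},{"rotation":[0,0,0.104],"translation":[0,0,0],"grip":255},{"rotation":[0,0,0],"translation":[0,0,0],"grip":255}]'
python3 - <<'E'
from h import *
go([0.4643,-0.4266,0.100],73.3)
E
```

```text
time_s: 14.13
ee_pos: [0.4229, -0.4067, 0.1112]
ee_rot: [0.989, -0.146, 0.0, -0.0]
force: [0.2, 0.7, -0.6]
width: 0.0117
grip_force: 101.8
t=14.1 p=[ 0.4229 -0.4067  0.1112] tilt=0.02 turn rz=-0.002 shift x=45.3 y=7.1 z=11.2 w=0.012 j6=1.06
```

```bash
python3 -m pendant '[{"rotation":[0,0,0],"translation":[22.5,3.5,0],"grip":255},{"rotation":[0,0,0],"translation":[22.5,3.5,0],"grip":255},{"rotation":[0,0,0],"translation":[0,0,0],"grip":255},{"rotation":[0,0,0],"translation":[0,0,0],"grip":255},{"rotation":[0,0,0],"translation":[0,0,0],"grip":255}]'
python3 - <<'E'
from h import *
c=cam("wrist"); p,R,s=pose(); P=cloud(c); T=(P-p)@R*1000
for v in range(5,230,20):
    r=T[v,262:306]; m=(r[:,2]<-8)&(abs(r[:,1])<9)&(r[:,2]>-50)
    if m.sum()>3: print(v, m.sum(), "x %.1f y %.1f..%.1f ztop %.1f"%(np.median(r[m,0]),r[m,1].min(),r[m,1].max(),np.percentile(r[m,2],10)))
go([0.4643,-0.4266,0.016],73.3)
E
```

```text
time_s: 14.55
ee_pos: [0.4629, -0.4258, 0.1111]
ee_rot: [0.99, -0.144, -0.0, -0.0]
force: [0.2, 0.7, -1.7]
width: 0.012
grip_force: 101.8
5 26 x 111.8 y -4.3..5.4 ztop -20.7
25 25 x 103.6 y -4.3..4.9 ztop -20.8
45 27 x 95.6 y -4.6..5.3 ztop -21.1
65 26 x 87.7 y -4.2..5.3 ztop -21.2
85 26 x 80.1 y -4.2..5.3 ztop -20.9
105 26 x 72.5 y -4.2..5.3 ztop -21.0
125 26 x 65.0 y -3.9..5.7 ztop -21.2
145 26 x 57.4 y -4.3..5.3 ztop -20.8
165 26 x 49.8 y -4.4..5.4 ztop -21.8
185 33 x 41.8 y -5.9..7.4 ztop -21.0
205 36 x 34.8 y -6.3..7.2 ztop -24.1
225 36 x 26.6 y -6.4..7.4 ztop -23.7
t=14.6 p=[ 0.4626 -0.4257  0.1111] tilt=0.07 turn rz=0.001 shift x=1.9 y=0.4 z=95.1 w=0.012 j6=1.08
```

```bash
python3 -m pendant '[{"rotation":[0,0,0],"translation":[1.9,0.4,20],"grip":255},{"rotation":[0,0,0],"translation":[0,0,25],"grip":255},{"rotation":[0,0,0],"translation":[0,0,20],"grip":255},{"rotation":[0,0,0],"translation":[0,0,12],"grip":255},{"rotation":[0,0,0],"translation":[0,0,8],"grip":255},{"rotation":[0,0,0],"translation":[0,0,6],"grip":255},{"rotation":[0,0,0],"translation":[0,0,3],"grip":255},{"rotation":[0,0,0],"translation":[0,0,0],"grip":255},{"rotation":[0,0,0],"translation":[0,0,0],"grip":255}]'
python3 - <<'E'
from h import *
go([0.4643,-0.4266,0.0155],73.3)
E
```

```text
time_s: 15.35
ee_pos: [0.4655, -0.4278, 0.0184]
ee_rot: [0.989, -0.145, 0.001, 0.0]
force: [0.2, -0.2, -0.3]
width: 0.0119
grip_force: 101.8
t=15.3 p=[ 0.4655 -0.4278  0.0184] tilt=0.09 turn rz=0.000 shift x=-1.5 y=-0.8 z=2.9 w=0.012 j6=1.08
```

```bash
python3 -m pendant '[{"rotation":[0,0,0],"translation":[-1,-0.8,2],"grip":255},{"rotation":[0,0,0],"translation":[0,0,0],"grip":255},{"rotation":[0,0,0],"translation":[0,0,0],"grip":120},{"rotation":[0,0,0],"translation":[0,0,0],"grip":120},{"rotation":[0,0,0],"translation":[0,0,0],"grip":120},{"rotation":[0,0,0],"translation":[0,0,0],"grip":120},{"rotation":[0,0,0],"translation":[0,0,0],"grip":120},{"rotation":[0,0,0],"translation":[0,0,-20],"grip":120},{"rotation":[0,0,0],"translation":[0,0,-35],"grip":120},{"rotation":[0,0,0],"translation":[0,0,-35],"grip":120},{"rotation":[0,0,0],"translation":[0,0,-35],"grip":120},{"rotation":[0,0,0],"translation":[0,0,-35],"grip":120},{"rotation":[0,0,0],"translation":[0,0,-35],"grip":120},{"rotation":[0,0,0],"translation":[0,0,0],"grip":120},{"rotation":[0,0,0],"translation":[0,0,0],"grip":120},{"rotation":[0,0,0],"translation":[0,0,0],"grip":120}]'
python3 - <<'E'
from h import *
c=cam("wrist"); save(c,"w6")
blobs(c,.0355,.05,(.35,.6),(-.56,-.385),300)
print("arbor");blobs(c,.044,.054,(.522,.62),(-.36,-.28),20)
P=cloud(c); m=(P[...,2]>.035)&(P[...,2]<.048)&(P[...,0]>.525)&(P[...,0]<.62)&(P[...,1]>-.345)&(P[...,1]<-.295); print("xmax",np.percentile(P[m][:,0],[1,99]) if m.sum() else None)
go([0.5435,-0.3199,0.021],91.2)
E
```

```text
time_s: 16.68
ee_pos: [0.464, -0.426, 0.2103]
ee_rot: [0.989, -0.145, -0.0, -0.0]
force: [0.5, 0.8, -0.4]
width: 0.0452
grip_force: 0.0
c=(0.5005,-0.4373) L=153.2 W=14.1 axis=-16.5deg z=0.0385 n=1596 px=(285,158)
arbor
c=(0.5472,-0.3209) L=50.4 W=20.1 axis=0.7deg z=0.0487 n=783 px=(158,139)
xmax [0.52556073 0.57234774]
t=16.7 p=[ 0.4634 -0.4254  0.2089] tilt=0.15 turn rz=-0.312 shift x=82.3 y=-103.8 z=187.9 w=0.045 j6=1.08
```

```bash
python3 -m pendant '[{"rotation":[0,0,-0.104],"translation":[0,0,0],"grip":120},{"rotation":[0,0,-0.104],"translation":[0,0,0],"grip":120},{"rotation":[0,0,-0.104],"translation":[0,0,0],"grip":120},{"rotation":[0,0,0],"translation":[21,-26,0],"grip":120},{"rotation":[0,0,0],"translation":[21,-26,0],"grip":120},{"rotation":[0,0,0],"translation":[21,-26,0],"grip":120},{"rotation":[0,0,0],"translation":[21,-26,0],"grip":120},{"rotation":[0,0,0],"translation":[0,0,35],"grip":120},{"rotation":[0,0,0],"translation":[0,0,35],"grip":120},{"rotation":[0,0,0],"translation":[0,0,30],"grip":120},{"rotation":[0,0,0],"translation":[0,0,0],"grip":120},{"rotation":[0,0,0],"translation":[0,0,0],"grip":120},{"rotation":[0,0,0],"translation":[0,0,0],"grip":120}]'
python3 - <<'E'
from h import *
go([0.545,-0.3199,0.0215],91.2)
E
```

```text
time_s: 17.82
ee_pos: [0.546, -0.3206, 0.1106]
ee_rot: [1.0, 0.01, -0.0, -0.0]
force: [0.3, -0.6, 1.0]
width: 0.0451
grip_force: 0.0
t=17.8 p=[ 0.546  -0.3206  0.1106] tilt=0.03 turn rz=-0.000 shift x=-1.0 y=-0.8 z=89.1 w=0.045 j6=0.98
```

```bash
python3 -m pendant '[{"rotation":[0,0,0],"translation":[0,-0.5,30],"grip":120},{"rotation":[0,0,0],"translation":[0,0,30],"grip":120},{"rotation":[0,0,0],"translation":[0,0,20],"grip":120},{"rotation":[0,0,0],"translation":[0,0,9],"grip":120},{"rotation":[0,0,0],"translation":[0,0,0],"grip":120},{"rotation":[0,0,0],"translation":[0,0,0],"grip":255},{"rotation":[0,0,0],"translation":[0,0,0],"grip":255},{"rotation":[0,0,0],"translation":[0,0,0],"grip":255},{"rotation":[0,0,0],"translation":[0,0,0],"grip":255},{"rotation":[0,0,0],"translation":[0,0,0],"grip":255}]' 70
python3 -m pendant '[{"rotation":[0,0,0],"translation":[5,0,0],"grip":255},{"rotation":[0,0,0],"translation":[7,0,0],"grip":255},{"rotation":[0,0,0],"translation":[8,0,0],"grip":255},{"rotation":[0,0,0],"translation":[5,0,0],"grip":255},{"rotation":[0,0,0],"translation":[0,0,0],"grip":255},{"rotation":[0,0,0],"translation":[0,0,0],"grip":255},{"rotation":[0,0,0],"translation":[0,0,0],"grip":255}]'
python3 - <<'E'
from h import *
c=cam("wrist"); 
go([0.5,-0.3199,0.0215],91.2)
cv2.imwrite("pics/w7b.png",cv2.resize(c["frame"][:,:,::-1],(800,600)))
E
```

```text
time_s: 18.65
ee_pos: [0.5479, -0.3204, 0.0245]
ee_rot: [1.0, 0.01, 0.002, 0.001]
force: [-0.5, 4.3, 6.0]
width: 0.0165
grip_force: 68.3
time_s: 19.23
ee_pos: [0.572, -0.32, 0.0245]
ee_rot: [1.0, 0.011, 0.001, 0.001]
force: [-3.7, 2.1, 8.4]
width: 0.0168
grip_force: 68.5
t=19.3 p=[ 0.572  -0.32    0.0245] tilt=0.13 turn rz=0.000 shift x=-71.9 y=-1.6 z=3.0 w=0.017 j6=1.00
```

View pics/w7b.png

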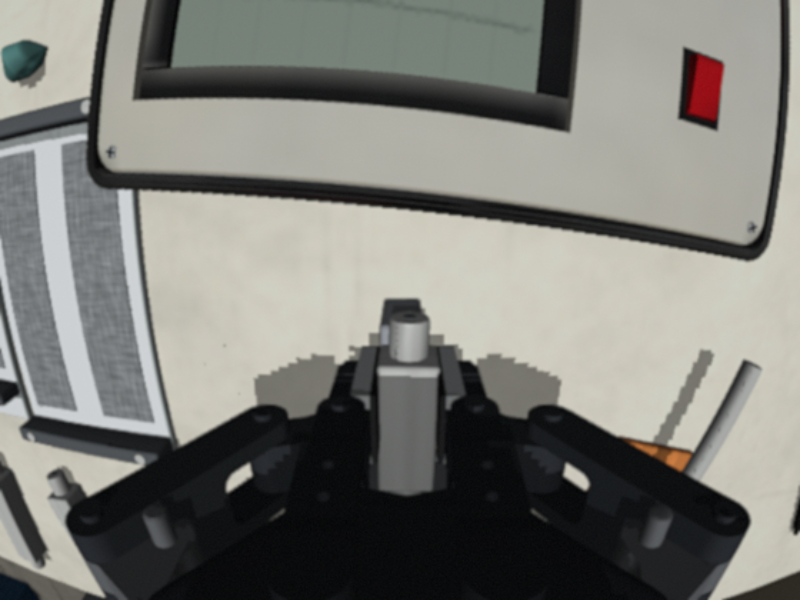

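The arbor is held between the pads with its front journal at (408,335) on the ledge. I'm drawing it a little further, then lifting.

```bash
python3 -m pendant '[{"rotation":[0,0,0],"translation":[6,0,0],"grip":255},{"rotation":[0,0,0],"translation":[6,0,0],"grip":255},{"rotation":[0,0,0],"translation":[0,0,0],"grip":255},{"rotation":[0,0,0],"translation":[0,0,-10],"grip":255},{"rotation":[0,0,0],"translation":[0,0,-20],"grip":255},{"rotation":[0,0,0],"translation":[0,0,-25],"grip":255},{"rotation":[0,0,0],"translation":[0,0,-25],"grip":255},{"rotation":[0,0,0],"translation":[0,0,-25],"grip":255},{"rotation":[0,0,0],"translation":[0,0,0],"grip":255},{"rotation":[0,0,0],"translation":[0,0,0],"grip":255}]'
python3 - <<'E'
from h import *
c=cam("wrist"); p,R,s=pose(); P=cloud(c); T=(P-p)@R*1000
for v in range(190,345,10):
    r=T[v,266:306]; m=(r[:,2]<-8)&(abs(r[:,1])<9)&(r[:,2]>-50)
    if m.sum()>3: print(v, m.sum(), "x %.1f y %.1f..%.1f ztop %.1f"%(np.median(r[m,0]),r[m,1].min(),r[m,1].max(),np.percentile(r[m,2],10)))
m=(T[...,2]<-8)&(abs(T[...,1])<9)&(T[...,2]>-40)&(T[...,0]>15); print("front x",np.percentile(T[m][:,0],99.5))
go([0.588,0.027,0.15],90)
E
```

```text
time_s: 20.12
ee_pos: [0.5849, -0.3204, 0.13]
ee_rot: [1.0, 0.01, 0.003, 0.002]
force: [0.8, 0.2, -2.2]
width: 0.0166
grip_force: 67.6
220 25 x 26.3 y -3.1..7.0 ztop -17.0
230 29 x 24.3 y -3.9..7.8 ztop -23.8
240 29 x 19.9 y -3.9..7.8 ztop -23.9
250 36 x 15.1 y -6.5..8.6 ztop -23.6
260 38 x 12.7 y -6.2..8.8 ztop -27.3
270 38 x 8.2 y -6.3..8.8 ztop -27.4
280 38 x 3.6 y -6.4..9.0 ztop -27.6
290 37 x -1.4 y -6.6..8.6 ztop -27.6
300 35 x -6.6 y -6.7..8.7 ztop -27.1
310 37 x -11.9 y -6.9..8.9 ztop -27.3
320 36 x -17.3 y -7.0..9.0 ztop -27.3
330 36 x -23.2 y -7.2..8.7 ztop -27.6
340 36 x -29.1 y -7.3..8.9 ztop -27.5
front x 26.68007859300871
t=20.2 p=[ 0.5834 -0.3195  0.1276] tilt=0.13 turn rz=0.021 shift x=4.6 y=-346.5 z=-22.4 w=0.017 j6=1.01
```

```bash
python3 -m pendant '[{"rotation":[0,0,0.021],"translation":[-12,-36,-10],"grip":255},{"rotation":[0,0,0],"translation":[-12,-36,-10],"grip":255},{"rotation":[0,0,0],"translation":[-12,-36,-10],"grip":255},{"rotation":[0,0,0],"translation":[-12,-36,-10],"grip":255},{"rotation":[0,0,0],"translation":[-12,-36,-10],"grip":255},{"rotation":[0,0,0],"translation":[-12,-36,-10],"grip":255},{"rotation":[0,0,0],"translation":[-12,-36,-10],"grip":255},{"rotation":[0,0,0],"translation":[0,0,0],"grip":255},{"rotation":[0,0,0],"translation":[0,0,0],"grip":255},{"rotation":[0,0,0],"translation":[0,0,0],"grip":255},{"rotation":[0,0,0],"translation":[0,0,0],"grip":255}]'
python3 - <<'E'
from h import *
c=cam("wrist"); save(c,"w8"); np.savez("w8.npz",**c)
blobs(c,.017,.026,(.49,.7),(-.23,.08),100)
print("plates");blobs(c,.0035,.009,(.49,.7),(-.23,.08),100)
cv2.imwrite("pics/w8b.png",cv2.resize(c["frame"][:,:,::-1],(800,600)))
E
```

```text
time_s: 21.08
ee_pos: [0.4979, -0.0682, 0.1951]
ee_rot: [1.0, -0.0, -0.001, 0.0]
force: [-0.6, -0.5, -1.8]
width: 0.0167
grip_force: 68.1
c=(0.6655,-0.1645) L=91.6 W=9.5 axis=-89.0deg z=0.0208 n=690 px=(380,19)
c=(0.6535,-0.0681) L=90.9 W=8.6 axis=89.9deg z=0.0208 n=760 px=(284,25)
c=(0.6339,0.0283) L=92.4 W=9.1 axis=89.1deg z=0.0208 n=699 px=(189,49)
c=(0.5468,0.0298) L=91.8 W=8.5 axis=89.9deg z=0.0208 n=682 px=(188,135)
c=(0.5368,-0.0684) L=91.2 W=7.3 axis=89.9deg z=0.0209 n=750 px=(285,143)
c=(0.5185,-0.1668) L=90.9 W=9.1 axis=-89.4deg z=0.0208 n=691 px=(380,162)
plates
c=(0.6680,-0.0686) L=92.2 W=12.0 axis=89.9deg z=0.0059 n=973 px=(284,15)
c=(0.6539,0.0278) L=93.3 W=33.8 axis=85.9deg z=0.0059 n=2077 px=(193,32)
c=(0.5944,-0.1654) L=146.7 W=92.4 axis=0.8deg z=0.0063 n=11036 px=(377,90)
c=(0.5960,-0.0684) L=110.5 W=91.9 axis=-0.1deg z=0.0063 n=9620 px=(284,84)
c=(0.5911,0.0285) L=92.4 W=82.9 axis=88.7deg z=0.0062 n=6356 px=(192,92)
c=(0.5267,0.0298) L=93.0 W=30.9 axis=-89.5deg z=0.0059 n=2275 px=(193,152)
c=(0.5239,-0.0682) L=91.9 W=13.8 axis=89.9deg z=0.0059 n=1245 px=(284,153)
```

View pics/w8b.png

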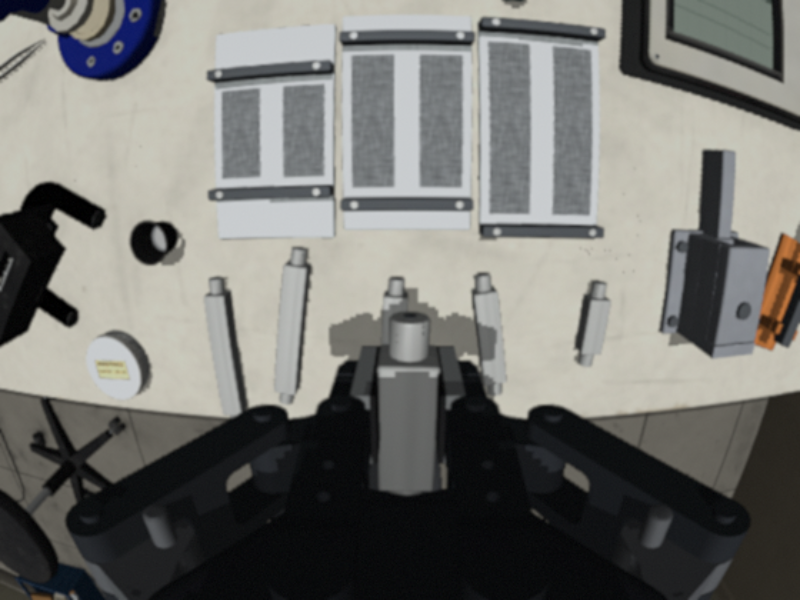

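The view shows the short rack at (275,130), the mid at (406,125) and the long at (542,125), each with two felt strips. The stuck arbor is in the grip at (408,400). The leftmost long arbor at (225,345) now looks tilted, so it was knocked and I'll re-measure it before grasping.

```bash
python3 - <<'E'
from h import *
c=dict(np.load("w8.npz")); c["name"]="wrist"
for n,px in dict(sL=(240,132),sR=(304,130),mL=(372,120),mR=(441,120),lL=(509,128),lR=(573,132)).items(): print(n,plane(c,np.array([px])*.7,.006)[0].round(4))
go([0.5985,0.006,0.0085],89)
E
```

```text
sL [0.5915 0.0534 0.006 ]
sR [0.5897 0.0045 0.006 ]
mL [ 0.5952 -0.0443  0.006 ]
mR [ 0.5951 -0.0927  0.006 ]
lL [ 0.5909 -0.1415  0.006 ]
lR [ 0.591  -0.1903  0.006 ]
t=21.1 p=[ 0.498  -0.0684  0.1952] tilt=0.12 turn rz=0.016 shift x=99.2 y=-76.1 z=186.7 w=0.017 j6=1.39
```

```bash
python3 -m pendant '[{"rotation":[0,0,0.016],"translation":[33,-25.4,0],"grip":255},{"rotation":[0,0,0],"translation":[33,-25.4,0],"grip":255},{"rotation":[0,0,0],"translation":[33,-25.4,0],"grip":255},{"rotation":[0,0,0],"translation":[0,0,35],"grip":255},{"rotation":[0,0,0],"translation":[0,0,35],"grip":255},{"rotation":[0,0,0],"translation":[0,0,30],"grip":255},{"rotation":[0,0,0],"translation":[0,0,25],"grip":255},{"rotation":[0,0,0],"translation":[0,0,15],"grip":255},{"rotation":[0,0,0],"translation":[0,0,0],"grip":255},{"rotation":[0,0,0],"translation":[0,0,0],"grip":255},{"rotation":[0,0,0],"translation":[0,0,0],"grip":255}]'
python3 - <<'E'
from h import *
c=cam("wrist"); p,R,s=pose(); P=cloud(c); T=(P-p)@R*1000
m=(T[...,2]<-8)&(abs(T[...,1])<9)&(T[...,2]>-40)&(T[...,0]>15); print("front x",np.percentile(T[m][:,0],99.5))
blobs(c,.017,.026,(.62,.66),(-.03,.08),30)
go([0.5985,0.006,0.0085],89)
E
```

```text
time_s: 22.05
ee_pos: [0.5992, 0.0069, 0.0572]
ee_rot: [1.0, -0.009, 0.001, 0.0]
force: [0.8, -0.4, -1.3]
width: 0.0168
grip_force: 68.2
front x 24.77612856387951
c=(0.6544,-0.0258) L=7.9 W=7.8 axis=-89.6deg z=0.0208 n=205 px=(341,137)
c=(0.6349,0.0287) L=91.1 W=8.6 axis=89.1deg z=0.0208 n=2259 px=(246,173)
t=22.1 p=[0.5998 0.007  0.058 ] tilt=0.16 turn rz=0.000 shift x=-1.3 y=1.0 z=49.5 w=0.017 j6=1.56
```

```bash
python3 -m pendant '[{"rotation":[0,0,0],"translation":[-0.5,1,20],"grip":255},{"rotation":[0,0,0],"translation":[0,0,15],"grip":255},{"rotation":[0,0,0],"translation":[0,0,8],"grip":255},{"rotation":[0,0,0],"translation":[0,0,5],"grip":255},{"rotation":[0,0,0],"translation":[0,0,0],"grip":255},{"rotation":[0,0,0],"translation":[0,0,0],"grip":255}]' 20
python3 - <<'E'
from h import *
go([0.5985,0.006,0.0085],89)
E
```

```text
time_s: 22.6
ee_pos: [0.5983, 0.0067, 0.0094]
ee_rot: [1.0, -0.008, 0.001, 0.0]
force: [-0.6, -0.5, -1.9]
width: 0.0166
grip_force: 68.3
t=22.6 p=[0.5983 0.0067 0.0094] tilt=0.07 turn rz=0.001 shift x=0.2 y=0.7 z=0.9 w=0.017 j6=1.56
```

```bash
python3 -m pendant '[{"rotation":[0,0,0],"translation":[0,0,0.5],"grip":255},{"rotation":[0,0,0],"translation":[0,0,0],"grip":190},{"rotation":[0,0,0],"translation":[0,0,0],"grip":190},{"rotation":[0,0,0],"translation":[0,0,0],"grip":190},{"rotation":[0,0,0],"translation":[0,0,0],"grip":185},{"rotation":[0,0,0],"translation":[0,0,0],"grip":160},{"rotation":[0,0,0],"translation":[0,0,0],"grip":160},{"rotation":[0,0,0],"translation":[0,0,-15],"grip":160},{"rotation":[0,0,0],"translation":[0,0,-25],"grip":160},{"rotation":[0,0,0],"translation":[0,0,-35],"grip":160},{"rotation":[0,0,0],"translation":[-10,0,-35],"grip":120},{"rotation":[0,0,0],"translation":[-20,0,-35],"grip":120},{"rotation":[0,0,0],"translation":[-30,0,-35],"grip":120},{"rotation":[0,0,0],"translation":[-40,0,-20],"grip":120},{"rotation":[0,0,0],"translation":[-40,0,0],"grip":120},{"rotation":[0,0,0],"translation":[0,0,0],"grip":120},{"rotation":[0,0,0],"translation":[0,0,0],"grip":120},{"rotation":[0,0,0],"translation":[0,0,0],"grip":120}]'
cat > look.py <<'E'
from h import *
c=cam("wrist")
print("bench"); blobs(c,.009,.03,(.33,.515),(-.27,.16),200)
print("racked"); blobs(c,.0215,.035,(.5,.7),(-.23,.09),60)
import sys
if len(sys.argv)>1: save(c,sys.argv[1])
go([.45,0,.1],90)
E
python3 look.py w9
```

```text
time_s: 24.1
ee_pos: [0.4635, 0.0089, 0.2035]
ee_rot: [1.0, -0.008, 0.001, 0.0]
force: [0.6, 1.0, 0.2]
width: 0.0454
grip_force: 0.0
bench
c=(0.5061,0.1277) L=36.3 W=18.2 axis=88.6deg z=0.0233 n=284 px=(166,144)
c=(0.4418,0.0210) L=129.1 W=18.7 axis=-9.5deg z=0.0177 n=1891 px=(274,196)
c=(0.4362,-0.1292) L=99.7 W=21.3 axis=9.8deg z=0.0175 n=1271 px=(410,201)
c=(0.4370,-0.0572) L=92.6 W=20.0 axis=-3.3deg z=0.0177 n=1392 px=(347,203)
c=(0.4329,0.0792) L=101.4 W=19.9 axis=-0.1deg z=0.0177 n=1393 px=(219,206)
c=(0.4446,-0.2132) L=68.8 W=24.4 axis=-2.7deg z=0.0171 n=749 px=(473,194)
racked
c=(0.6575,-0.2287) L=36.7 W=11.8 axis=2.1deg z=0.0282 n=165 px=(493,15)
c=(0.5869,0.0045) L=47.4 W=18.1 axis=8.0deg z=0.0238 n=821 px=(287,57)
t=24.1 p=[0.4642 0.0089 0.2035] tilt=0.07 turn rz=-0.016 shift x=-14.2 y=8.9 z=103.5 w=0.045 j6=1.55
```

```bash
python3 - <<'E'
from h import *
c=dict(np.load("w8.npz")); c["name"]="wrist"
blobs(c,.009,.03,(.33,.515),(-.27,.16),200)
c=cam("top"); print("top"); blobs(c,.009,.03,(.33,.515),(.05,.16),30)
c=cam("scene"); print("scene"); blobs(c,.009,.03,(.33,.515),(.05,.16),30)
E
```

```text
c=(0.5064,0.1271) L=42.6 W=19.5 axis=-89.9deg z=0.0223 n=309 px=(105,176)
c=(0.4423,0.0201) L=129.4 W=20.2 axis=-10.1deg z=0.0177 n=1751 px=(203,227)
c=(0.4373,-0.1305) L=100.6 W=19.2 axis=8.9deg z=0.0177 n=1344 px=(342,234)
c=(0.4234,0.0778) L=122.5 W=22.1 axis=0.3deg z=0.0176 n=1534 px=(156,243)
c=(0.4582,-0.0594) L=51.6 W=18.3 axis=-4.7deg z=0.0173 n=474 px=(275,213)
c=(0.4455,-0.2141) L=70.2 W=21.4 axis=-3.7deg z=0.0174 n=844 px=(416,227)
top
c=(0.4420,0.0834) L=72.0 W=14.4 axis=2.2deg z=0.0175 n=66 px=(196,249)
scene
c=(0.5062,0.1271) L=48.3 W=24.7 axis=-87.4deg z=0.0201 n=44 px=(176,181)
c=(0.4137,0.0742) L=130.9 W=30.8 axis=0.2deg z=0.0166 n=214 px=(162,202)
```

```bash
python3 - <<'E'
from h import *
go([.4185,.0785,.003],90)
E
python3 -m pendant '[{"rotation":[0,0,-0.016],"translation":[-15,-23,0],"grip":135},{"rotation":[0,0,0],"translation":[-15,-23,0],"grip":135},{"rotation":[0,0,0],"translation":[-15,-23,0],"grip":135},{"rotation":[0,0,0],"translation":[0,0,35],"grip":135},{"rotation":[0,0,0],"translation":[0,0,35],"grip":135},{"rotation":[0,0,0],"translation":[0,0,35],"grip":135},{"rotation":[0,0,0],"translation":[0,0,0],"grip":135},{"rotation":[0,0,0],"translation":[0,0,0],"grip":135},{"rotation":[0,0,0],"translation":[0,0,0],"grip":135}]'
python3 - <<'E'
from h import *
go([.4185,.0785,.003],90)
c=cam("wrist"); p,R,s=pose(); P=cloud(c); T=(P-p)@R*1000
m=(P[...,2]<.022)&(P[...,2]>.008)&(abs(T[...,1])<30)&(T[...,0]>-60)
v,u=np.where(m); print(m.sum()); Q=P[m]; print("x",np.percentile(Q[:,0],[1,99]))
for a,b in ((.42,.43),(.44,.45),(.46,.47)):
    k=(Q[:,0]>a)&(Q[:,0]<b)&(Q[:,2]>.015); print(a,np.percentile(Q[k,1],[1,99]) if k.sum()>5 else None)
E
```

```text
t=24.2 p=[0.4644 0.0088 0.2032] tilt=0.01 turn rz=-0.016 shift x=-45.9 y=-69.7 z=200.2 w=0.045 j6=1.55
time_s: 25.0
ee_pos: [0.4202, 0.0782, 0.0995]
ee_rot: [1.0, -0.0, 0.0, -0.0]
force: [-0.1, 0.5, -0.2]
width: 0.04
grip_force: 0.0
t=25.0 p=[0.4202 0.0782 0.0995] tilt=0.05 turn rz=-0.000 shift x=-1.7 y=-0.3 z=96.5 w=0.040 j6=1.70
4345
x [0.36560823 0.55001727]
0.42 [0.07116536 0.08845715]
0.44 [0.07127523 0.08890653]
0.46 [0.07133528 0.08865609]
```

```bash
python3 -m pendant '[{"rotation":[0,0,0],"translation":[-1.5,-1.3,30],"grip":135},{"rotation":[0,0,0],"translation":[0,0,30],"grip":135},{"rotation":[0,0,0],"translation":[0,0,22],"grip":135},{"rotation":[0,0,0],"translation":[0,0,10],"grip":135},{"rotation":[0,0,0],"translation":[0,0,4],"grip":135},{"rotation":[0,0,0],"translation":[0,0,0],"grip":135},{"rotation":[0,0,0],"translation":[0,0,0],"grip":255},{"rotation":[0,0,0],"translation":[0,0,0],"grip":255},{"rotation":[0,0,0],"translation":[0,0,0],"grip":255},{"rotation":[0,0,0],"translation":[0,0,0],"grip":255},{"rotation":[0,0,0],"translation":[0,0,0],"grip":255}]' 70
python3 -m pendant '[{"rotation":[0,0,0],"translation":[0,0,-10],"grip":255},{"rotation":[0,0,0],"translation":[0,0,-20],"grip":255},{"rotation":[0,0,0],"translation":[0,0,-35],"grip":255},{"rotation":[0,0,0],"translation":[0,0,-35],"grip":255},{"rotation":[0,0,0],"translation":[0,0,0],"grip":255},{"rotation":[0,0,0],"translation":[0,0,0],"grip":255}]'
cat > held.py <<'E'
from h import *
import sys
L=float(sys.argv[1])
c=cam("wrist"); p,R,s=pose(); P=cloud(c); T=(P-p)@R*1000
m=(abs(T[...,1])<10)&(T[...,2]>-40)&(T[...,2]<3)&(T[...,0]>12)&(T[...,0]<80)
n,l,st,_=cv2.connectedComponentsWithStats(m.astype(np.uint8)); 
Q=T[m]; f=np.percentile(Q[:,0],99.5); k=(Q[:,0]<f-13); k=k if k.sum()>20 else Q[:,0]>0
print("front %.1f centre x %.1f y %.1f ztop %.1f (axis z %.1f)"%(f,f-L/2,np.mean(np.percentile(Q[:,1],[1,99])),np.percentile(Q[k,2],20),np.percentile(Q[k,2],20)+9))
for a in (15,25,35,45):
    k=(Q[:,0]>a)&(Q[:,0]<a+8)
    if k.sum()>5: print(a,"y %.1f ztop %.1f"%(np.mean(np.percentile(Q[k,1],[2,98])),np.percentile(Q[k,2],15)))
go([float(v) for v in sys.argv[2:5]],float(sys.argv[5]))
E
python3 held.py 130 .592 -.190 .009 90.9
```

```text
time_s: 25.97
ee_pos: [0.4192, 0.0797, 0.0043]
ee_rot: [1.0, -0.0, 0.002, -0.0]
force: [-0.8, -1.2, 6.3]
width: 0.0161
grip_force: 69.6
time_s: 26.47
ee_pos: [0.4197, 0.0798, 0.1056]
ee_rot: [1.0, -0.0, 0.004, -0.0]
force: [0.0, 0.2, -3.3]
width: 0.016
grip_force: 68.7
front 65.0 centre x 0.0 y 0.0 ztop -16.3 (axis z -7.3)
15 y 0.4 ztop -16.3
25 y 0.4 ztop -16.3
35 y 0.4 ztop -16.3
45 y 0.4 ztop -16.2
t=26.5 p=[0.4177 0.0795 0.1035] tilt=0.15 turn rz=-0.016 shift x=170.1 y=272.2 z=94.5 w=0.016 j6=1.70
```

```bash
python3 -m pendant '[{"rotation":[0,0,-0.016],"translation":[21.3,34,0],"grip":255},{"rotation":[0,0,0],"translation":[21.3,34,0],"grip":255},{"rotation":[0,0,0],"translation":[21.3,34,0],"grip":255},{"rotation":[0,0,0],"translation":[21.3,34,0],"grip":255},{"rotation":[0,0,0],"translation":[21.3,34,0],"grip":255},{"rotation":[0,0,0],"translation":[21.3,34,0],"grip":255},{"rotation":[0,0,0],"translation":[21.3,34,0],"grip":255},{"rotation":[0,0,0],"translation":[21.3,34,0],"grip":255},{"rotation":[0,0,0],"translation":[0,0,30],"grip":255},{"rotation":[0,0,0],"translation":[0,0,20],"grip":255},{"rotation":[0,0,0],"translation":[0,0,0],"grip":255},{"rotation":[0,0,0],"translation":[0,0,0],"grip":255},{"rotation":[0,0,0],"translation":[0,0,0],"grip":255}]'
python3 held.py 130 .592 -.190 .009 90.9
python3 - <<'E'
from h import *
c=cam("wrist"); blobs(c,.017,.026,(.645,.69),(-.225,-.1),30)
E
```

```text
time_s: 27.6
ee_pos: [0.5904, -0.1896, 0.0515]
ee_rot: [1.0, 0.008, -0.001, -0.0]
force: [0.0, 0.4, -1.2]
width: 0.0164
grip_force: 69.1
front 62.0 centre x -3.0 y 0.3 ztop -12.6 (axis z -3.6)
15 y 0.4 ztop -12.7
25 y 0.3 ztop -12.7
35 y 0.3 ztop -12.7
45 y 0.4 ztop -12.4
t=27.6 p=[ 0.5914 -0.1899  0.0528] tilt=0.03 turn rz=0.001 shift x=0.6 y=0.1 z=43.8 w=0.016 j6=1.20
c=(0.6663,-0.1655) L=91.2 W=8.1 axis=-89.5deg z=0.0208 n=2396 px=(243,102)
c=(0.6545,-0.1078) L=16.4 W=8.2 axis=-89.1deg z=0.0208 n=348 px=(142,126)
```

The grip slackened and the arbor slipped about 3 mm in the pads. I'm correcting the placement for that.

```bash
python3 -m pendant '[{"rotation":[0,0,0],"translation":[4,0,12],"grip":255},{"rotation":[0,0,0],"translation":[0,0,12],"grip":255},{"rotation":[0,0,0],"translation":[0,0,7],"grip":255},{"rotation":[0,0,0],"translation":[0,0,0],"grip":255},{"rotation":[0,0,0],"translation":[0,0,0],"grip":255},{"rotation":[0,0,0],"translation":[0,0,0],"grip":255}]'
python3 held.py 130 .5953 -.190 .012 90.9
```

```text
time_s: 28.2
ee_pos: [0.5951, -0.19, 0.021]
ee_rot: [1.0, 0.008, -0.0, -0.0]
force: [0.4, 0.1, -1.8]
width: 0.0162
grip_force: 69.0
front 75.0 centre x 10.0 y 0.3 ztop -13.3 (axis z -4.3)
15 y 0.3 ztop -13.5
25 y 0.5 ztop -13.5
35 y 0.4 ztop -13.4
45 y 0.5 ztop -13.3
t=28.2 p=[ 0.5955 -0.1902  0.0214] tilt=0.02 turn rz=0.000 shift x=-0.2 y=-0.2 z=9.4 w=0.016 j6=1.21
```

```bash
python3 -m pendant '[{"rotation":[0,0,0],"translation":[0,0,5],"grip":255},{"rotation":[0,0,0],"translation":[0,0,4],"grip":255},{"rotation":[0,0,0],"translation":[0,0,0],"grip":255},{"rotation":[0,0,0],"translation":[0,0,0],"grip":185},{"rotation":[0,0,0],"translation":[0,0,0],"grip":160},{"rotation":[0,0,0],"translation":[0,0,0],"grip":160},{"rotation":[0,0,0],"translation":[0,0,0],"grip":160},{"rotation":[0,0,0],"translation":[0,0,-15],"grip":160},{"rotation":[0,0,0],"translation":[0,0,-30],"grip":160},{"rotation":[0,0,0],"translation":[0,0,-35],"grip":130},{"rotation":[0,0,0],"translation":[-20,-30,-20],"grip":130},{"rotation":[0,0,0],"translation":[-20,-35,0],"grip":130},{"rotation":[0,0,0],"translation":[-20,-35,0],"grip":130},{"rotation":[0,0,0],"translation":[-20,-35,0],"grip":130},{"rotation":[0,0,0],"translation":[-20,-35,0],"grip":130},{"rotation":[0,0,0],"translation":[-20,-35,0],"grip":130},{"rotation":[0,0,0.088],"translation":[0,0,0],"grip":130},{"rotation":[0,0,0.088],"translation":[0,0,0],"grip":130},{"rotation":[0,0,0],"translation":[0,0,0],"grip":130},{"rotation":[0,0,0],"translation":[0,0,0],"grip":130}]'
python3 look.py
python3 - <<'E'
from h import *
go([.442,.0205,.003],80.3)
E
```

```text
time_s: 29.92
ee_pos: [0.4724, 0.0131, 0.1128]
ee_rot: [0.997, -0.079, 0.001, -0.0]
force: [-0.4, -0.5, 0.7]
width: 0.0421
grip_force: 0.0
bench
c=(0.4452,-0.2123) L=69.8 W=25.6 axis=-3.6deg z=0.0170 n=1068 px=(526,194)
c=(0.4421,0.0211) L=128.7 W=18.5 axis=-9.6deg z=0.0177 n=3229 px=(280,234)
c=(0.4370,-0.1290) L=100.9 W=22.1 axis=9.0deg z=0.0175 n=2031 px=(454,214)
c=(0.5060,0.1275) L=41.5 W=19.7 axis=-89.9deg z=0.0226 n=586 px=(132,188)
c=(0.4371,-0.0568) L=91.9 W=19.7 axis=-2.9deg z=0.0177 n=2169 px=(377,229)
racked
c=(0.5801,-0.1893) L=81.9 W=20.3 axis=0.6deg z=0.0238 n=1528 px=(505,46)
c=(0.5876,0.0045) L=46.2 W=18.4 axis=8.2deg z=0.0239 n=1568 px=(271,49)
t=30.0 p=[0.4725 0.0128 0.1127] tilt=0.06 turn rz=-0.158 shift x=-22.5 y=12.8 z=12.7 w=0.042 j6=1.70
t=30.0 p=[0.4725 0.0128 0.1127] tilt=0.06 turn rz=0.011 shift x=-31.3 y=-2.4 z=109.7 w=0.042 j6=1.70
```

```bash
python3 -m pendant '[{"rotation":[0,0,0.011],"translation":[-31.3,-2.6,0],"grip":130},{"rotation":[0,0,0],"translation":[0,0,35],"grip":130},{"rotation":[0,0,0],"translation":[0,0,35],"grip":130},{"rotation":[0,0,0],"translation":[0,0,25],"grip":130},{"rotation":[0,0,0],"translation":[0,0,10],"grip":130},{"rotation":[0,0,0],"translation":[0,0,5],"grip":130},{"rotation":[0,0,0],"translation":[0,0,0],"grip":130},{"rotation":[0,0,0],"translation":[0,0,0],"grip":255},{"rotation":[0,0,0],"translation":[0,0,0],"grip":255},{"rotation":[0,0,0],"translation":[0,0,0],"grip":255},{"rotation":[0,0,0],"translation":[0,0,0],"grip":255},{"rotation":[0,0,0],"translation":[0,0,0],"grip":255},{"rotation":[0,0,0],"translation":[0,0,-10],"grip":255},{"rotation":[0,0,0],"translation":[0,0,-20],"grip":255},{"rotation":[0,0,0],"translation":[0,0,-35],"grip":255},{"rotation":[0,0,0],"translation":[0,0,-35],"grip":255},{"rotation":[0,0,0],"translation":[0,0,0],"grip":255},{"rotation":[0,0,0],"translation":[0,0,0],"grip":255}]' 80
python3 held.py 130 .592 -.1415 .009 90.9
```

```text
time_s: 31.47
ee_pos: [0.4439, 0.0205, 0.1053]
ee_rot: [0.996, -0.085, 0.003, -0.0]
force: [-0.1, -0.6, -2.9]
width: 0.016
grip_force: 78.6
front 63.8 centre x -1.2 y 0.0 ztop -16.5 (axis z -7.5)
15 y 0.4 ztop -16.5
25 y 0.3 ztop -16.6
35 y 0.4 ztop -16.5
45 y 0.4 ztop -16.5
t=31.5 p=[0.4419 0.0205 0.1032] tilt=0.12 turn rz=-0.187 shift x=147.6 y=164.4 z=94.2 w=0.016 j6=1.73
```

```bash
python3 -m pendant '[{"rotation":[0,0,-0.094],"translation":[0,0,0],"grip":255},{"rotation":[0,0,-0.093],"translation":[0,0,0],"grip":255},{"rotation":[0,0,0],"translation":[24.8,27.4,0],"grip":255},{"rotation":[0,0,0],"translation":[24.8,27.4,0],"grip":255},{"rotation":[0,0,0],"translation":[24.8,27.4,0],"grip":255},{"rotation":[0,0,0],"translation":[24.8,27.4,0],"grip":255},{"rotation":[0,0,0],"translation":[24.8,27.4,0],"grip":255},{"rotation":[0,0,0],"translation":[24.8,27.4,0],"grip":255},{"rotation":[0,0,0],"translation":[0,0,30],"grip":255},{"rotation":[0,0,0],"translation":[0,0,20],"grip":255},{"rotation":[0,0,0],"translation":[0,0,0],"grip":255},{"rotation":[0,0,0],"translation":[0,0,0],"grip":255},{"rotation":[0,0,0],"translation":[0,0,0],"grip":255}]'
python3 held.py 130 .5932 -.1415 .009 90.9
```

```text
time_s: 32.6
ee_pos: [0.5919, -0.141, 0.0514]
ee_rot: [1.0, 0.008, -0.001, -0.0]
force: [0.5, 0.8, -2.0]
width: 0.0154
grip_force: 78.8
front 60.6 centre x -4.4 y 0.5 ztop -12.8 (axis z -3.8)
15 y 0.5 ztop -13.0
25 y 0.4 ztop -13.0
35 y 0.5 ztop -12.9
45 y 0.5 ztop -12.6
t=32.6 p=[ 0.593  -0.1412  0.0527] tilt=0.02 turn rz=0.001 shift x=0.2 y=0.3 z=43.7 w=0.016 j6=1.28
```

```bash
python3 -m pendant '[{"rotation":[0,0,0],"translation":[3,0,15],"grip":255},{"rotation":[0,0,0],"translation":[0,0,12],"grip":255},{"rotation":[0,0,0],"translation":[0,0,8],"grip":255},{"rotation":[0,0,0],"translation":[0,0,5],"grip":255},{"rotation":[0,0,0],"translation":[0,0,0],"grip":255},{"rotation":[0,0,0],"translation":[0,0,0],"grip":255},{"rotation":[0,0,0],"translation":[0,0,0],"grip":185},{"rotation":[0,0,0],"translation":[0,0,0],"grip":160},{"rotation":[0,0,0],"translation":[0,0,0],"grip":160},{"rotation":[0,0,0],"translation":[0,0,0],"grip":160},{"rotation":[0,0,0],"translation":[0,0,-15],"grip":160},{"rotation":[0,0,0],"translation":[0,0,-30],"grip":160},{"rotation":[0,0,0],"translation":[0,0,-35],"grip":130},{"rotation":[0,0,0],"translation":[-25,0,-20],"grip":130},{"rotation":[0,0,0],"translation":[-35,0,0],"grip":130},{"rotation":[0,0,0],"translation":[-35,0,0],"grip":130},{"rotation":[0,0,0],"translation":[-30,0,0],"grip":130},{"rotation":[0,0,0],"translation":[0,0,0],"grip":130},{"rotation":[0,0,0],"translation":[0,0,0],"grip":130},{"rotation":[0,0,0],"translation":[0,0,0],"grip":130}]'
python3 look.py
python3 - <<'E'
from h import *
go([.437,-.129,.003],99.2)
E
```

```text
time_s: 34.32
ee_pos: [0.4721, -0.1438, 0.1131]
ee_rot: [1.0, 0.008, 0.001, 0.0]
force: [-0.2, 0.5, 0.2]
width: 0.0417
grip_force: 0.0
bench
c=(0.5057,0.1237) L=39.9 W=19.2 axis=-89.2deg z=0.0186 n=323 px=(10,166)
c=(0.4371,-0.1316) L=100.1 W=19.2 axis=9.1deg z=0.0177 n=2396 px=(268,242)
c=(0.4363,-0.0596) L=94.1 W=20.8 axis=-3.2deg z=0.0176 n=2083 px=(181,240)
c=(0.4463,-0.2146) L=68.1 W=20.5 axis=-2.5deg z=0.0175 n=1448 px=(372,231)
racked
c=(0.5823,-0.1422) L=84.7 W=18.2 axis=0.7deg z=0.0239 n=2897 px=(284,57)
c=(0.5839,-0.1904) L=88.5 W=18.6 axis=0.8deg z=0.0238 n=2871 px=(352,58)
c=(0.5882,0.0036) L=47.4 W=19.6 axis=9.2deg z=0.0238 n=1054 px=(99,62)
t=34.4 p=[ 0.4726 -0.1439  0.1132] tilt=0.15 turn rz=0.016 shift x=-22.6 y=-143.9 z=13.2 w=0.042 j6=1.21
t=34.4 p=[ 0.4726 -0.1439  0.1132] tilt=0.15 turn rz=-0.145 shift x=-32.7 y=-20.4 z=110.2 w=0.042 j6=1.21
```

```bash
python3 -m pendant '[{"rotation":[0,0,-0.073],"translation":[0,0,0],"grip":130},{"rotation":[0,0,-0.072],"translation":[0,0,0],"grip":130},{"rotation":[0,0,0],"translation":[-32.5,-18.2,0],"grip":130},{"rotation":[0,0,0],"translation":[0,0,35],"grip":130},{"rotation":[0,0,0],"translation":[0,0,35],"grip":130},{"rotation":[0,0,0],"translation":[0,0,25],"grip":130},{"rotation":[0,0,0],"translation":[0,0,10],"grip":130},{"rotation":[0,0,0],"translation":[0,0,5],"grip":130},{"rotation":[0,0,0],"translation":[0,0,0],"grip":130},{"rotation":[0,0,0],"translation":[0,0,0],"grip":255},{"rotation":[0,0,0],"translation":[0,0,0],"grip":255},{"rotation":[0,0,0],"translation":[0,0,0],"grip":255},{"rotation":[0,0,0],"translation":[0,0,0],"grip":255},{"rotation":[0,0,0],"translation":[0,0,0],"grip":255},{"rotation":[0,0,0],"translation":[0,0,-10],"grip":255},{"rotation":[0,0,0],"translation":[0,0,-20],"grip":255},{"rotation":[0,0,0],"translation":[0,0,-35],"grip":255},{"rotation":[0,0,0],"translation":[0,0,-35],"grip":255},{"rotation":[0,0,0],"translation":[0,0,0],"grip":255},{"rotation":[0,0,0],"translation":[0,0,0],"grip":255}]' 80
python3 -m pendant '[{"rotation":[0,0,0],"translation":[0,0,0],"grip":255},{"rotation":[0,0,0],"translation":[0,0,0],"grip":255}]'
python3 held.py 100 .5945 -.0925 .0115 90
```

```text
time_s: 36.03
ee_pos: [0.4379, -0.1314, 0.1052]
ee_rot: [0.997, 0.08, 0.003, 0.001]
force: [0.3, -1.0, -2.3]
width: 0.016
grip_force: 78.8
time_s: 36.2
ee_pos: [0.4341, -0.13, 0.1006]
ee_rot: [0.997, 0.08, -0.002, -0.001]
force: [-0.6, 0.2, -2.7]
width: 0.0157
grip_force: 78.8
front 47.1 centre x -2.9 y 0.6 ztop -14.6 (axis z -5.6)
15 y 0.6 ztop -14.7
25 y 0.6 ztop -14.8
35 y 0.7 ztop -11.4
45 y 0.7 ztop -10.6
t=36.2 p=[ 0.434  -0.13    0.1003] tilt=0.24 turn rz=0.161 shift x=160.5 y=-37.5 z=88.8 w=0.016 j6=1.06
```

```bash
python3 -m pendant '[{"rotation":[0,0,0.08],"translation":[0,0,0],"grip":255},{"rotation":[0,0,0.08],"translation":[0,0,0],"grip":255},{"rotation":[0,0,0],"translation":[32.4,-7.5,0],"grip":255},{"rotation":[0,0,0],"translation":[32.4,-7.5,0],"grip":255},{"rotation":[0,0,0],"translation":[32.4,-7.5,0],"grip":255},{"rotation":[0,0,0],"translation":[32.4,-7.5,0],"grip":255},{"rotation":[0,0,0],"translation":[32.4,-7.5,0],"grip":255},{"rotation":[0,0,0],"translation":[0,0,30],"grip":255},{"rotation":[0,0,0],"translation":[0,0,20],"grip":255},{"rotation":[0,0,0],"translation":[0,0,0],"grip":255},{"rotation":[0,0,0],"translation":[0,0,0],"grip":255},{"rotation":[0,0,0],"translation":[0,0,0],"grip":255},{"rotation":[0,0,0],"translation":[0,0,0],"grip":255},{"rotation":[0,0,0],"translation":[0,0,0],"grip":255}]'
python3 held.py 100 .5965 -.0925 .0115 90
```

```text
time_s: 37.42
ee_pos: [0.5989, -0.0935, 0.0539]
ee_rot: [1.0, 0.0, 0.001, 0.0]
force: [0.4, 0.1, -2.2]
width: 0.0155
grip_force: 78.7
front 47.2 centre x -2.8 y 0.7 ztop -14.3 (axis z -5.3)
15 y 0.7 ztop -14.4
25 y 0.6 ztop -14.4
35 y 0.6 ztop -10.8
45 y 0.7 ztop -10.2
t=37.5 p=[ 0.5989 -0.0934  0.0539] tilt=0.16 turn rz=0.000 shift x=-2.4 y=-0.9 z=42.4 w=0.016 j6=1.37
```

```bash
python3 -m pendant '[{"rotation":[0,0,0],"translation":[-1,-0.9,15],"grip":255},{"rotation":[0,0,0],"translation":[0,0,13],"grip":255},{"rotation":[0,0,0],"translation":[0,0,9],"grip":255},{"rotation":[0,0,0],"translation":[0,0,5],"grip":255},{"rotation":[0,0,0],"translation":[0,0,0],"grip":255},{"rotation":[0,0,0],"translation":[0,0,0],"grip":255},{"rotation":[0,0,0],"translation":[0,0,0],"grip":185},{"rotation":[0,0,0],"translation":[0,0,0],"grip":160},{"rotation":[0,0,0],"translation":[0,0,0],"grip":160},{"rotation":[0,0,0],"translation":[0,0,0],"grip":160},{"rotation":[0,0,0],"translation":[0,0,-15],"grip":160},{"rotation":[0,0,0],"translation":[0,0,-30],"grip":160},{"rotation":[0,0,0],"translation":[0,0,-35],"grip":130},{"rotation":[0,0,0],"translation":[-25,-5,-20],"grip":130},{"rotation":[0,0,0],"translation":[-35,-10,0],"grip":130},{"rotation":[0,0,0],"translation":[-35,-10,0],"grip":130},{"rotation":[0,0,0.055],"translation":[-30,-10,0],"grip":130},{"rotation":[0,0,0],"translation":[0,0,0],"grip":130},{"rotation":[0,0,0],"translation":[0,0,0],"grip":130},{"rotation":[0,0,0],"translation":[0,0,0],"grip":130}]'
python3 look.py
python3 - <<'E'
from h import *
go([.434,-.0585,.003],86.8)
E
```

```text
time_s: 39.13
ee_pos: [0.4729, -0.0574, 0.111]
ee_rot: [1.0, -0.027, 0.001, 0.0]
force: [0.8, -0.2, 0.4]
width: 0.0418
grip_force: 0.0
bench
c=(0.5067,0.1268) L=46.2 W=19.3 axis=-85.4deg z=0.0217 n=528 px=(66,179)
c=(0.4454,-0.2134) L=70.2 W=23.3 axis=-3.7deg z=0.0173 n=1338 px=(465,224)
c=(0.4339,-0.0579) L=99.7 W=18.3 axis=-3.7deg z=0.0177 n=2383 px=(287,247)
racked
c=(0.5897,-0.0926) L=68.1 W=18.1 axis=-0.3deg z=0.0239 n=2304 px=(325,45)
c=(0.5827,-0.1417) L=86.6 W=19.0 axis=0.8deg z=0.0239 n=2650 px=(392,56)
c=(0.5859,-0.1898) L=92.7 W=19.5 axis=0.7deg z=0.0239 n=2339 px=(450,57)
c=(0.5878,0.0041) L=46.5 W=18.7 axis=7.9deg z=0.0239 n=1460 px=(190,58)
t=39.2 p=[ 0.4735 -0.0576  0.1111] tilt=0.14 turn rz=-0.054 shift x=-23.5 y=-57.6 z=11.1 w=0.042 j6=1.45
t=39.2 p=[ 0.4735 -0.0576  0.1111] tilt=0.14 turn rz=0.002 shift x=-39.4 y=3.1 z=108.1 w=0.042 j6=1.45
```

```bash
python3 -m pendant '[{"rotation":[0,0,0.008],"translation":[-20,1.2,0],"grip":130},{"rotation":[0,0,0],"translation":[-19.5,1.2,0],"grip":130},{"rotation":[0,0,0],"translation":[0,0,35],"grip":130},{"rotation":[0,0,0],"translation":[0,0,35],"grip":130},{"rotation":[0,0,0],"translation":[0,0,23],"grip":130},{"rotation":[0,0,0],"translation":[0,0,10],"grip":130},{"rotation":[0,0,0],"translation":[0,0,5],"grip":130},{"rotation":[0,0,0],"translation":[0,0,0],"grip":130},{"rotation":[0,0,0],"translation":[0,0,0],"grip":255},{"rotation":[0,0,0],"translation":[0,0,0],"grip":255},{"rotation":[0,0,0],"translation":[0,0,0],"grip":255},{"rotation":[0,0,0],"translation":[0,0,0],"grip":255},{"rotation":[0,0,0],"translation":[0,0,0],"grip":255},{"rotation":[0,0,0],"translation":[0,0,-10],"grip":255},{"rotation":[0,0,0],"translation":[0,0,-20],"grip":255},{"rotation":[0,0,0],"translation":[0,0,-35],"grip":255},{"rotation":[0,0,0],"translation":[0,0,-35],"grip":255},{"rotation":[0,0,0],"translation":[0,0,0],"grip":255},{"rotation":[0,0,0],"translation":[0,0,0],"grip":255},{"rotation":[0,0,0],"translation":[0,0,0],"grip":255}]' 80
python3 held.py 100 .5980 -.0435 .0115 90
```

```text
time_s: 40.85
ee_pos: [0.4317, -0.0572, 0.1022]
ee_rot: [1.0, -0.031, -0.0, 0.0]
force: [-0.2, 0.4, -2.0]
width: 0.0159
grip_force: 78.4
front 48.0 centre x -2.0 y 0.7 ztop -15.4 (axis z -6.4)
15 y 0.6 ztop -15.5
25 y 0.7 ztop -15.5
35 y 0.7 ztop -13.8
45 y 0.8 ztop -11.7
t=40.9 p=[ 0.4308 -0.0571  0.1011] tilt=0.14 turn rz=-0.062 shift x=167.2 y=-13.6 z=89.6 w=0.016 j6=1.44
```

```bash
python3 -m pendant '[{"rotation":[0,0,-0.062],"translation":[0,0,0],"grip":255},{"rotation":[0,0,0],"translation":[33,-2.7,0],"grip":255},{"rotation":[0,0,0],"translation":[33,-2.7,0],"grip":255},{"rotation":[0,0,0],"translation":[33,-2.7,0],"grip":255},{"rotation":[0,0,0],"translation":[33,-2.7,0],"grip":255},{"rotation":[0,0,0],"translation":[34,-2.7,0],"grip":255},{"rotation":[0,0,0],"translation":[0,0,30],"grip":255},{"rotation":[0,0,0],"translation":[0,0,20],"grip":255},{"rotation":[0,0,0],"translation":[0,0,0],"grip":255},{"rotation":[0,0,0],"translation":[0,0,0],"grip":255},{"rotation":[0,0,0],"translation":[0,0,0],"grip":255},{"rotation":[0,0,0],"translation":[0,0,0],"grip":255},{"rotation":[0,0,0],"translation":[0,0,0],"grip":255}]'
python3 held.py 100 .5980 -.0435 .0115 90
```

```text
time_s: 41.98
ee_pos: [0.5992, -0.0441, 0.0538]
ee_rot: [1.0, -0.0, 0.001, 0.0]
force: [-0.1, 0.6, -1.5]
width: 0.0164
grip_force: 78.4
front 47.1 centre x -2.9 y 0.6 ztop -14.1 (axis z -5.1)
15 y 0.6 ztop -14.3
25 y 0.6 ztop -14.2
35 y 0.5 ztop -10.8
45 y 0.6 ztop -10.2
t=42.0 p=[ 0.5993 -0.0441  0.0539] tilt=0.16 turn rz=-0.000 shift x=-1.3 y=-0.6 z=42.4 w=0.016 j6=1.46
```

```bash
python3 -m pendant '[{"rotation":[0,0,0],"translation":[-1.3,-0.6,15],"grip":255},{"rotation":[0,0,0],"translation":[0,0,13],"grip":255},{"rotation":[0,0,0],"translation":[0,0,9],"grip":255},{"rotation":[0,0,0],"translation":[0,0,5],"grip":255},{"rotation":[0,0,0],"translation":[0,0,0],"grip":255},{"rotation":[0,0,0],"translation":[0,0,0],"grip":255},{"rotation":[0,0,0],"translation":[0,0,0],"grip":185},{"rotation":[0,0,0],"translation":[0,0,0],"grip":160},{"rotation":[0,0,0],"translation":[0,0,0],"grip":160},{"rotation":[0,0,0],"translation":[0,0,0],"grip":160},{"rotation":[0,0,0],"translation":[0,0,-15],"grip":160},{"rotation":[0,0,0],"translation":[0,0,-30],"grip":160},{"rotation":[0,0,0],"translation":[0,0,-35],"grip":130},{"rotation":[0,0,0],"translation":[-20,30,-20],"grip":130},{"rotation":[0,0,0],"translation":[-20,35,0],"grip":130},{"rotation":[0,0,0],"translation":[-20,35,0],"grip":130},{"rotation":[0,0,0.065],"translation":[-20,35,0],"grip":130},{"rotation":[0,0,0],"translation":[-20,33,0],"grip":130},{"rotation":[0,0,0],"translation":[-15,0,0],"grip":130},{"rotation":[0,0,0],"translation":[0,0,0],"grip":130}]'
python3 -m pendant '[{"rotation":[0,0,0],"translation":[0,0,0],"grip":130},{"rotation":[0,0,0],"translation":[0,0,0],"grip":130}]' >/dev/null
python3 look.py
python3 - <<'E'
from h import *
go([.4455,-.2135,.003],86.3)
E
```

```text
time_s: 43.7
ee_pos: [0.4768, -0.2102, 0.11]
ee_rot: [0.999, -0.035, -0.001, -0.0]
force: [-0.5, 0.2, -0.9]
width: 0.0416
grip_force: 0.0
bench
c=(0.4461,-0.2165) L=69.3 W=17.3 axis=-3.7deg z=0.0176 n=1584 px=(297,244)
racked
c=(0.5917,-0.1427) L=105.5 W=18.8 axis=0.5deg z=0.0238 n=3235 px=(182,67)
c=(0.5872,-0.1909) L=97.2 W=18.4 axis=0.9deg z=0.0239 n=3310 px=(249,64)
c=(0.5942,-0.0939) L=76.8 W=19.4 axis=-0.1deg z=0.0238 n=1996 px=(123,74)
c=(0.5943,-0.0455) L=76.5 W=19.8 axis=0.2deg z=0.0239 n=1577 px=(73,86)
c=(0.5880,0.0027) L=46.3 W=20.1 axis=9.0deg z=0.0238 n=743 px=(33,104)
t=43.9 p=[ 0.481  -0.2085  0.1106] tilt=0.07 turn rz=-0.064 shift x=-31.0 y=-208.5 z=10.6 w=0.042 j6=1.18
t=43.9 p=[ 0.481  -0.2085  0.1106] tilt=0.07 turn rz=0.000 shift x=-35.1 y=7.2 z=107.6 w=0.042 j6=1.18
```

```bash
python3 -m pendant '[{"rotation":[0,0,0],"translation":[-17.5,4.5,0],"grip":130},{"rotation":[0,0,0],"translation":[-17.2,4.5,0],"grip":130},{"rotation":[0,0,0],"translation":[0,0,35],"grip":130},{"rotation":[0,0,0],"translation":[0,0,35],"grip":130},{"rotation":[0,0,0],"translation":[0,0,23],"grip":130},{"rotation":[0,0,0],"translation":[0,0,10],"grip":130},{"rotation":[0,0,0],"translation":[0,0,4.5],"grip":130},{"rotation":[0,0,0],"translation":[0,0,0],"grip":130},{"rotation":[0,0,0],"translation":[0,0,0],"grip":255},{"rotation":[0,0,0],"translation":[0,0,0],"grip":255},{"rotation":[0,0,0],"translation":[0,0,0],"grip":255},{"rotation":[0,0,0],"translation":[0,0,0],"grip":255},{"rotation":[0,0,0],"translation":[0,0,0],"grip":255},{"rotation":[0,0,0],"translation":[0,0,-10],"grip":255},{"rotation":[0,0,0],"translation":[0,0,-20],"grip":255},{"rotation":[0,0,0],"translation":[0,0,-35],"grip":255},{"rotation":[0,0,0],"translation":[0,0,-35],"grip":255},{"rotation":[0,0,0],"translation":[0,0,0],"grip":255},{"rotation":[0,0,0],"translation":[0,0,0],"grip":255},{"rotation":[0,0,0],"translation":[0,0,0],"grip":255}]' 80
python3 held.py 70 .592 .0525 .0115 89
```

```text
time_s: 45.58
ee_pos: [0.4443, -0.2155, 0.103]
ee_rot: [0.999, -0.033, 0.0, 0.0]
force: [0.3, 0.4, -1.7]
width: 0.0157
grip_force: 78.8
front 33.2 centre x -1.8 y 1.0 ztop -14.7 (axis z -5.7)
15 y 1.0 ztop -14.6
25 y 1.0 ztop -11.1
t=45.6 p=[ 0.4435 -0.2151  0.1019] tilt=0.11 turn rz=-0.048 shift x=143.8 y=-270.1 z=90.4 w=0.016 j6=1.13
```

```bash
python3 -m pendant '[{"rotation":[0,0,-0.048],"translation":[0,0,0],"grip":255},{"rotation":[0,0,0],"translation":[18,-33.8,0],"grip":255},{"rotation":[0,0,0],"translation":[18,-33.8,0],"grip":255},{"rotation":[0,0,0],"translation":[18,-33.8,0],"grip":255},{"rotation":[0,0,0],"translation":[18,-33.8,0],"grip":255},{"rotation":[0,0,0],"translation":[18,-33.8,0],"grip":255},{"rotation":[0,0,0],"translation":[18,-33.8,0],"grip":255},{"rotation":[0,0,0],"translation":[18,-33.8,0],"grip":255},{"rotation":[0,0,0],"translation":[18,-33.8,0],"grip":255},{"rotation":[0,0,0],"translation":[0,0,30],"grip":255},{"rotation":[0,0,0],"translation":[0,0,18],"grip":255},{"rotation":[0,0,0],"translation":[0,0,0],"grip":255},{"rotation":[0,0,0],"translation":[0,0,0],"grip":255},{"rotation":[0,0,0],"translation":[0,0,0],"grip":255},{"rotation":[0,0,0],"translation":[0,0,0],"grip":255},{"rotation":[0,0,0],"translation":[0,0,0],"grip":255}]'
python3 held.py 70 .5925 .0525 .0115 89
python3 - <<'E'
from h import *
c=cam("wrist"); blobs(c,.017,.026,(.625,.645),(-.03,.08),30)
E
```

```text
time_s: 46.97
ee_pos: [0.5944, 0.0518, 0.0562]
ee_rot: [1.0, -0.009, 0.001, -0.0]
force: [1.0, 0.5, -1.1]
width: 0.0158
grip_force: 78.9
front 32.3 centre x -2.7 y 0.7 ztop -13.5 (axis z -4.5)
15 y 0.8 ztop -13.4
25 y 0.7 ztop -9.9
t=47.0 p=[0.5943 0.0518 0.0562] tilt=0.14 turn rz=-0.001 shift x=-1.8 y=-0.7 z=44.7 w=0.016 j6=1.63
c=(0.6349,0.0292) L=91.3 W=8.5 axis=89.4deg z=0.0208 n=2282 px=(320,164)
```

```bash
python3 -m pendant '[{"rotation":[0,0,0],"translation":[-1.2,-0.7,16],"grip":255},{"rotation":[0,0,0],"translation":[0,0,15],"grip":255},{"rotation":[0,0,0],"translation":[0,0,9],"grip":255},{"rotation":[0,0,0],"translation":[0,0,4.5],"grip":255},{"rotation":[0,0,0],"translation":[0,0,0],"grip":255},{"rotation":[0,0,0],"translation":[0,0,0],"grip":255},{"rotation":[0,0,0],"translation":[0,0,0],"grip":185},{"rotation":[0,0,0],"translation":[0,0,0],"grip":160},{"rotation":[0,0,0],"translation":[0,0,0],"grip":160},{"rotation":[0,0,0],"translation":[0,0,0],"grip":160},{"rotation":[0,0,0],"translation":[0,0,-15],"grip":160},{"rotation":[0,0,0],"translation":[0,0,-25],"grip":160},{"rotation":[0,0,0],"translation":[0,0,-20],"grip":160},{"rotation":[0,0,0],"translation":[-3,24,0],"grip":155},{"rotation":[0,0,0],"translation":[-2,24,0],"grip":155},{"rotation":[0,0,0],"translation":[0,0,0],"grip":155},{"rotation":[0,0,0],"translation":[0,0,0],"grip":155},{"rotation":[0,0,0],"translation":[0,0,0],"grip":155},{"rotation":[0,0,0],"translation":[0,0,0],"grip":155}]'
python3 - <<'E'
from h import *
c=cam("wrist"); blobs(c,.0215,.035,(.54,.64),(-.03,.09),60); go([.589,.0045,.0095],89)
P=cloud(c); m=(P[...,2]>.019)&(P[...,2]<.03)&(P[...,0]>.552)&(P[...,0]<.629)
for a,b in ((-.02,.025),(.03,.08)):
    k=m&(P[...,1]>a)&(P[...,1]<b); print(np.percentile(P[k][:,0],[.5,99.5]))
cv2.imwrite("pics/w10b.png",cv2.resize(c["frame"][:,:,::-1],(800,600)))
E
```

```text
time_s: 48.65
ee_pos: [0.5862, 0.0057, 0.07]
ee_rot: [1.0, -0.008, -0.0, -0.0]
force: [-0.2, -0.1, 0.2]
width: 0.0334
grip_force: 0.0
c=(0.5900,0.0520) L=46.6 W=18.4 axis=-1.6deg z=0.0239 n=1909 px=(210,219)
c=(0.5886,0.0047) L=46.5 W=18.3 axis=8.1deg z=0.0239 n=2070 px=(285,221)
t=48.7 p=[0.5862 0.0058 0.07  ] tilt=0.03 turn rz=0.001 shift x=2.8 y=1.2 z=60.5 w=0.034 j6=1.55
[0.55437593 0.62208267]
[0.5571909  0.62385123]
```

View pics/w10b.png

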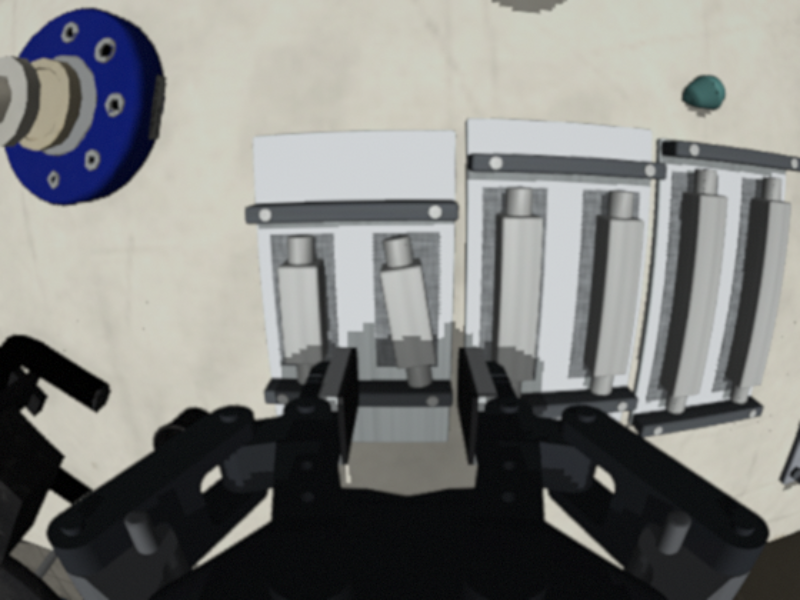

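All six arbors are in their racks, flat and between the stops. Only the former stuck one at (410,310) is yawed by 8°, so I'm giving it a light squeeze to straighten it.

```bash
python3 -m pendant '[{"rotation":[0,0,0],"translation":[2.8,1,15],"grip":155},{"rotation":[0,0,0],"translation":[0,0,20],"grip":155},{"rotation":[0,0,0],"translation":[0,0,15],"grip":155},{"rotation":[0,0,0],"translation":[0,0,8],"grip":155},{"rotation":[0,0,0],"translation":[0,0,0],"grip":155},{"rotation":[0,0,0],"translation":[0,0,0],"grip":255},{"rotation":[0,0,0],"translation":[0,0,0],"grip":255},{"rotation":[0,0,0],"translation":[0,0,0],"grip":255},{"rotation":[0,0,0],"translation":[0,0,0],"grip":255},{"rotation":[0,0,0],"translation":[0,0,0],"grip":190},{"rotation":[0,0,0],"translation":[0,0,0],"grip":165},{"rotation":[0,0,0],"translation":[0,0,0],"grip":165},{"rotation":[0,0,0],"translation":[0,0,0],"grip":165},{"rotation":[0,0,0],"translation":[0,0,-15],"grip":165},{"rotation":[0,0,0],"translation":[0,0,-25],"grip":165},{"rotation":[0,0,0],"translation":[0,0,-35],"grip":165},{"rotation":[0,0,0],"translation":[-15,20,-35],"grip":130},{"rotation":[0,0,0],"translation":[-15,30,-30],"grip":130},{"rotation":[0,0,0],"translation":[-15,30,0],"grip":130},{"rotation":[0,0,0],"translation":[-10,20,0],"grip":130}]' 25
python3 -m pendant '[{"rotation":[0,0,0],"translation":[0,0,0],"grip":130},{"rotation":[0,0,0],"translation":[0,0,0],"grip":130},{"rotation":[0,0,0],"translation":[0,0,0],"grip":130}]' 
python3 look.py w11
python3 - <<'E'
from h import *
c=cam("wrist"); cv2.imwrite("pics/w11b.png",cv2.resize(c["frame"][:,:,::-1],(800,600)))
c=cam("top"); print("drift"); blobs(c,.0355,.05,(.35,.6),(-.56,-.385),20)
c=cam("scene"); blobs(c,.0355,.05,(.35,.6),(-.56,-.385),20)
E
```

```text
time_s: 50.37
ee_pos: [0.535, -0.0943, 0.1523]
ee_rot: [1.0, -0.008, 0.003, 0.001]
force: [-0.1, -0.0, -1.9]
width: 0.0416
grip_force: 0.0
time_s: 50.62
ee_pos: [0.5341, -0.092, 0.1489]
ee_rot: [1.0, -0.009, 0.0, -0.0]
force: [0.2, 0.1, 0.5]
width: 0.0419
grip_force: 0.0
bench
c=(0.5069,0.1273) L=45.9 W=22.1 axis=-88.7deg z=0.0219 n=389 px=(71,224)
racked
c=(0.6608,-0.2284) L=42.2 W=8.9 axis=0.7deg z=0.0289 n=267 px=(441,53)
c=(0.5933,-0.1418) L=106.4 W=18.5 axis=0.9deg z=0.0239 n=2666 px=(343,123)
c=(0.5925,-0.1899) L=105.8 W=18.9 axis=0.8deg z=0.0239 n=2407 px=(398,125)
c=(0.5939,-0.0928) L=76.4 W=18.1 axis=-0.8deg z=0.0239 n=2008 px=(284,123)
c=(0.5939,-0.0443) L=77.2 W=18.6 axis=0.3deg z=0.0239 n=1917 px=(225,124)
c=(0.5889,0.0028) L=46.5 W=18.7 axis=-1.1deg z=0.0239 n=1051 px=(172,134)
c=(0.5895,0.0513) L=46.0 W=19.2 axis=-1.5deg z=0.0239 n=884 px=(123,137)
t=50.7 p=[ 0.5342 -0.0916  0.1487] tilt=0.03 turn rz=-0.017 shift x=-84.2 y=-91.6 z=48.7 w=0.042 j6=1.37
drift
c=(0.4600,-0.4232) L=79.1 W=13.6 axis=-17.0deg z=0.0395 n=67 px=(338,244)
c=(0.4635,-0.4281) L=82.1 W=15.1 axis=-16.3deg z=0.0388 n=141 px=(300,272)
```

View pics/w11b.png

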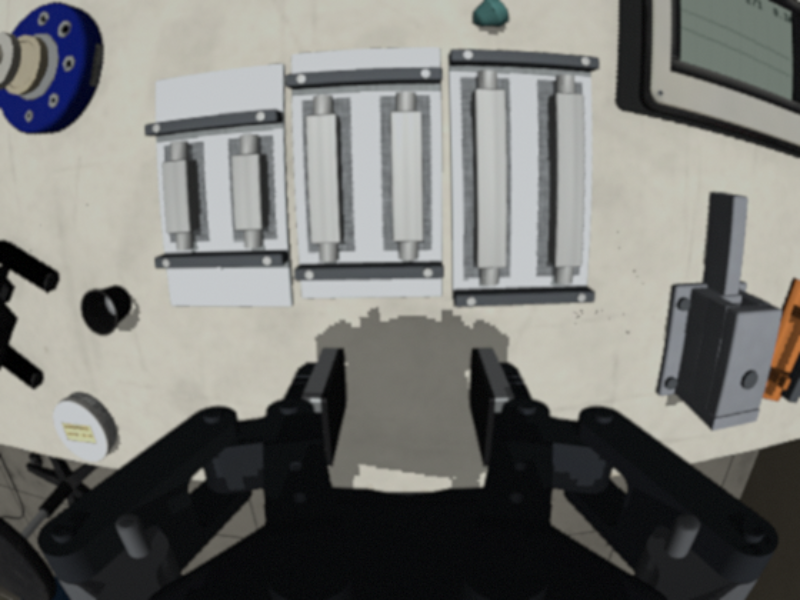

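The picture shows two arbors lying straight and flat between the stops in each rack: short (175,195) and (247,192), mid (323,180) and (406,178), long (490,180) and (568,180). The drift is in its cradle. The tin (85,425) and eyeglass (105,310) haven't moved, and the gripper is clear of everything.

```bash
python3 -c "
from rig import bot
print(bot.job_done())"
```

```text
the job is handed in; nothing more can be done
None
```

The job is done and handed in at about 51 s: the stuck arbor is out of the housing, the drift is back in its cradle, and all six arbors lie flat between the stops of their matching racks; I never moved near the tin, eyeglass or jar.

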